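# Set out the ink tins and muller round the mulling slab

## Task

Set out the marble slab for printing. Seen from the robot and along the slab's own edges, stand the black tin beside the middle of the slab's left edge, the blue tin beside the middle of its right edge and the white tin behind it, beside the middle of its far edge, each on the table with a gap of about 2 cm between tin and slab. Stack the red tin squarely on top of the black one and stand the glass muller upright in the centre of the slab; leave the yellow tin and the amber jar where they are.

Things in the scene. Friction and masses are not known exactly. Their poses are not given: they have to be found in the camera images.
- slab: the mulling slab: a pale marble plate, 110 mm deep (its x, away from the robot), 140 mm wide (its y, to the robot's left), 12 mm thick, fixed on the bare table (z = 0) left or right of the cork mat and turned up to 0.3 rad. Origin: centre of its underside. In its frame the left edge is at y = +70 mm, the right edge at y = -70 mm, the far edge at x = +55 mm.
- tin_black: a closed round ink tin, 56 mm diameter, 34 mm high, black with thin bright metal bands round its side and a flat top. Loose, about 0.18 kg. Origin: centre of its underside; z up. At the start it stands upright on the cork mat.
- tin_red: a closed round ink tin, 56 mm diameter, 34 mm high, red with thin bright metal bands round its side and a flat top. Loose, about 0.18 kg. Origin: centre of its underside; z up. At the start it stands upright on the cork mat.
- tin_blue: a closed round ink tin, 56 mm diameter, 34 mm high, blue with thin bright metal bands round its side and a flat top. Loose, about 0.18 kg. Origin: centre of its underside; z up. At the start it stands upright on the cork mat.
- tin_white: a closed round ink tin, 56 mm diameter, 34 mm high, white with thin bright metal bands round its side and a flat top. Loose, about 0.18 kg. Origin: centre of its underside; z up. At the start it stands upright on the cork mat.
- tin_yellow: a closed round ink tin, 56 mm diameter, 34 mm high, yellow with thin bright metal bands round its side and a flat top. Loose, about 0.18 kg. Origin: centre of its underside; z up. At the start it stands upright on the cork mat. Only a bystander: to be left alone.
- muller: a pale green glass muller (grinding pestle): round foot 50 mm in diameter, 22 mm neck, upright cylindrical grip knob 32 mm in diameter from 40 to 60 mm above its underside; 64 mm high. Loose, about 0.2 kg. Origin: centre of its underside; z up. At the start it stands upright on the cork mat.
- varnish: a closed amber glass jar with a brass lid, 48 mm diameter, 58 mm high, loose. Origin: centre of its underside. Only a bystander: to be left alone. It stands on the cork mat (290 x 290 mm, 3 mm thick, fixed) with the tins and the muller, in rows about 95 mm apart centre to centre, in any order.

How it is judged:
By the outcome, as a careful person would: the job done as asked, in the order asked, and still so for the second after the job is handed in, with the robot touching nothing.
It also fails if it takes over 128 s, if anything falls off the work surface, if the arm or the gripper's body presses on something with over 40 N, if the wrist force passes 120 N, or if a joint passes its speed limit or range.

## Robot

A 6-joint arm with a two-finger parallel gripper is mounted at the origin on the work surface. World frame = base frame: x ahead of the robot, y to its left, z up, the work surface at z = 0. Lengths are in m, angles in rad, forces in N, time in s.
With the tool pointing down it reaches from about 0.35 to 0.775 m from the base axis. Payload 5.5 kg.
Tool frame: the origin (TCP) lies midway between the tips of the shut fingers; the grasp point (between the pads) lies 19 mm behind it; z points along the fingers, y is the line along which they close (so a half turn about z gives the same grasp; the last joint's range is limited). The gripper opens to 85 mm and grips with 20 to 120 N. Pads are 22 mm wide; open, the fingers measure 114 mm over their backs; the gripper's body (76 mm by 85 mm) begins 54 mm behind the grasp point. The pads swing forward as they close: fully open they stand 13 mm farther back than shut.
Start: joints at [1.064, 0.313, 0.046, 1.304, 0, 1.431], TCP at [0.206, 0.537, 0.231] pointing down, gripper open.
Joint ranges: [-2.76, 2.76], [-0.86, 1.69], [-1.03, 1.26], [-2.2, 2.34], [-1.47, 1.5], [-3.14, 3.14]. Speed limits (rad/s): [2.57, 2.57, 3.14, 3.14, 3.14, 3.14].

## Interface

Orientations are given as a unit quaternion [w, x, y, z].
In Python, from workcell import env gives the robot as it stands. The module is installed in compiled form; this text tells all that it offers.
- The arm moves only by the tool carry_out, never from a script. Its argument "series" is a list of rows, each an object with "delta_rot": the turn, a rotation vector about the world's x, y, z normalised to -1 to 1, where 1 is 0.1 rad, a list of three; "travel": the shift along the world's x, y, z normalised to -1 to 1, where 1 is 0.025 m, a list of three; "fingers": the closure, from -1 (fully open) to 1 (shut). In form: [{"delta_rot": [ax, ay, az], "travel": [tx, ty, tz], "fingers": fingers}, ...]. A call has 1 to 5 rows; each row shifts and turns the commanded pose from where the row before left it; what a row does not reach is not made up. A row lasts 1/8 s, in which the tool goes at most 62.5 mm and 10.7 degrees, less where a joint would pass 70% of its speed; a pose out of reach is approached as far as the arm can. A call with a number of a shift or a turn outside -1 to 1 is refused whole. A call with a gripper value outside its range is refused whole. The fingers move at their own pace and stop on an object; "squeeze" is the grip in N (left out, the last holds). Time passes only in rows, so rows that do not move let the fingers close. It gives the time, the measured TCP pose, the force, the opening and the grip force at its end, in the units of the state.
- env.get_state(): the state, without advancing time (a new reading comes with each control period).
- env.read_camera(name): name is "side" or "top" or "wrist"; returns a dict with "color" (480x640x3 uint8, red, green, blue), "fx", "fy", "cx", "cy" (pixels), "D" ([k1, k2, p1, p2, k3] as OpenCV has them; the pictures are not rectified), "world_from_camera" (4x4, takes a point from camera to world coordinates); the wrist camera has in their place "hand_eye" (4x4, takes a point from camera to tool coordinates, whose origin is the TCP and whose axes are the flange's). Camera axes: x right, y up, looking along -z (the intrinsics and any distortion apply to the point x, -y, -z); pixel columns grow to the right and rows downward; lengths in m; the calibration is good to about 2 mm. A picture is of the moment at which its call begins: read the wrist's pose just before it. There is no depth.
- env.hand_in(): hands the job in; it is judged then, once.
The state is a dict: "clock": time; "joint_pos": joint angles; "qvel": joint speeds; "tau": joint torques, N m; "tcp_pos": TCP position; "orientation": TCP orientation; "wrist_force": force on the tool from outside, world axes, zero at the start; "ft_torque": the same for the moment, N m; "finger_gap": finger opening in m; "grip_force": force on a finger pad.
Only numpy, scipy, OpenCV 4.12 (cv2) and the standard library are available. Lean on these libraries where they do the work, as an engineer would, in place of code of your own. Each camera call takes 0.05 s, during which the arm holds its last target. There are 200 camera calls.

## Working session

There is one attempt and no reset: what is moved stays moved. The work goes in short steps, Python scripts to look and compute and a tool call to move; the robot and the scene stay as the last step left them, time stands still between calls to the robot, and variables do not carry over. Pictures are saved under pics/ and viewed, at most 14 in all, crops included, and the job is handed in when it is done.

Besides the shell and the picture viewer there is one more tool, called after "Request:" by a JSON object that holds its "name" and its "arguments", one argument or row to a line. carry_out: Moves the arm, as the interface text tells. Its arguments: {"type":"object","properties":{"series":{"type":"array","items":{"type":"object","properties":{"delta_rot":{"type":"array","items":{"type":"number"}},"travel":{"type":"array","items":{"type":"number"}},"fingers":{"type":"number"}}}},"squeeze":{"type":"number"}},"required":["series"]}

```bash
mkdir -p pics; python3 - <<'E'
from workcell import env
import cv2,numpy as np
s=env.get_state();print({k:np.round(v,3).tolist() for k,v in s.items()})
for n in("top","side"):
    r=env.read_camera(n);cv2.imwrite(f"pics/{n}0.png",r["color"][:,:,::-1])
    print(n,r["fx"],r["fy"],r["cx"],r["cy"],r["D"],np.round(r["world_from_camera"],3).tolist())
E
```

```text
{'clock': 0.0, 'joint_pos': [1.064, 0.314, 0.045, 1.304, -0.0, 1.431], 'qvel': [0.0, -0.001, -0.0, -0.001, 0.001, 0.0], 'tau': [-0.002, -48.062, 29.853, 0.019, -0.0, 0.0], 'tcp_pos': [0.206, 0.536, 0.23], 'orientation': [-0.0, 0.182, 0.983, -0.001], 'wrist_force': [-0.65, -0.304, -0.121], 'ft_torque': [-0.05, -0.008, 0.005], 'grip_force': 0.0, 'finger_gap': 0.086}
top 467.8101816396591 467.8101816396591 322.89300905122053 234.78683106659386 [-0.05500136  0.          0.          0.          0.        ] [[-0.016, 0.998, -0.053, 0.483], [-1.0, -0.016, 0.006, 0.014], [0.005, 0.053, 0.999, 0.828], [0.0, 0.0, 0.0, 1.0]]
side 530.5624925557356 530.5624925557356 313.20798252412953 236.52800527287278 [-0.09446429  0.          0.          0.          0.        ] [[0.898, 0.274, -0.343, 0.212], [-0.439, 0.545, -0.715, -0.641], [-0.009, 0.793, 0.61, 0.597], [0.0, 0.0, 0.0, 1.0]]
```

View pics/top0.png

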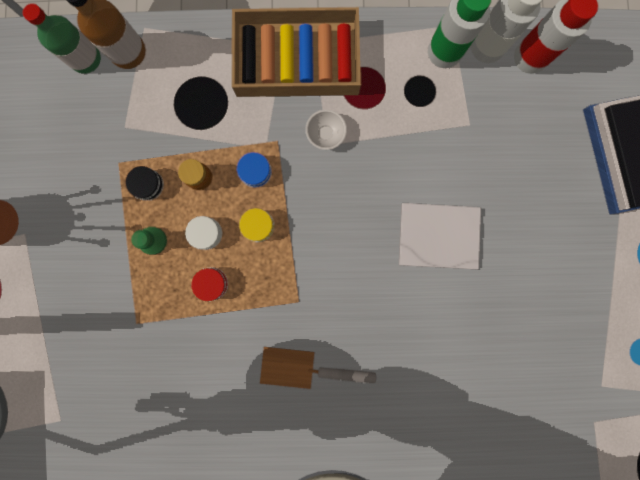

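View pics/side0.png

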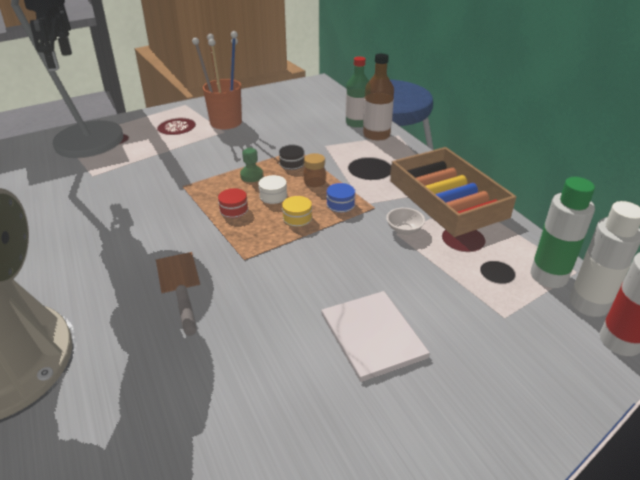

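The top view shows the cork mat on the left with these centres (px):

| Object | Pixel |
|---|---|
| black | (144,183) |
| varnish | (194,174) |
| blue | (254,169) |
| muller | (150,240) |
| white | (203,232) |
| yellow | (256,225) |
| red | (209,285) |

The slab is to the right of the mat at (440,237). The side view shows the same layout.

```bash
cat > h.py <<'E'
import cv2,numpy as np
from scipy.spatial.transform import Rotation as R
def pose(r,s=None):
    if "world_from_camera" in r: return np.array(r["world_from_camera"])
    T=np.eye(4);q=s["orientation"];T[:3,:3]=R.from_quat([q[1],q[2],q[3],q[0]]).as_matrix();T[:3,3]=s["tcp_pos"]
    return T@np.array(r["hand_eye"])
def cast(r,T,px,z):
    K=np.array([[r["fx"],0,r["cx"]],[0,r["fy"],r["cy"]],[0,0,1]])
    p=cv2.undistortPoints(np.array(px,float).reshape(-1,1,2),K,np.array(r["D"],float)).reshape(-1,2)
    d=np.c_[p[:,0],-p[:,1],-np.ones(len(p))]@T[:3,:3].T
    return T[:3,3]+d*((z-T[2,3])/d[:,2])[:,None]
HSV={"red":[((0,150,60),(6,255,255)),((174,150,60),(180,255,255))],"blue":[((105,150,50),(125,255,255))],
"yellow":[((24,150,90),(32,255,255))],"white":[((15,0,165),(75,45,255))],"green":[((60,60,20),(95,255,255))],"black":[((0,0,0),(180,255,32))]}
def blob(rgb,c,box):
    x0,y0,x1,y1=box;h=cv2.cvtColor(rgb,cv2.COLOR_RGB2HSV)[y0:y1,x0:x1]
    m=sum(cv2.inRange(h,np.array(a),np.array(b)) for a,b in HSV[c])
    cs=cv2.findContours(m,cv2.RETR_EXTERNAL,cv2.CHAIN_APPROX_NONE)[0]
    k=cv2.convexHull(max(cs,key=cv2.contourArea))+np.array([x0,y0]);return k
def cen(k):
    M=cv2.moments(k);return M["m10"]/M["m00"],M["m01"]/M["m00"]
E
python3 - <<'E'
from workcell import env
from h import *
r=env.read_camera("top");T=pose(r);im=r["color"]
q=env.read_camera("side");Q=pose(q)
tb={"black":(122,160,166,204),"blue":(230,148,276,190),"white":(180,212,226,252),"yellow":(234,205,278,244),"red":(185,265,232,304),"green":(128,222,172,258)}
sb={"black":(274,140,308,172),"blue":(322,180,360,214),"white":(254,172,292,206),"yellow":(276,194,318,228),"red":(214,185,252,220),"green":(236,142,268,184)}
for n in tb:
    k=blob(im,n,tb[n]);j=blob(q["color"],n,sb[n]);z=.022
    if n=="green":z=.03
    print(n,cv2.boundingRect(k),cv2.contourArea(k),np.round(cast(r,T,cen(k),z)[0,:2],4),'side',cv2.boundingRect(j),np.round(cast(q,Q,cen(j),.02 if n!="green" else .03)[0,:2],4))
for nm,cam,P,b in(("top",r,T,(385,190,495,285)),("side",q,Q,(310,280,440,390))):
    x0,y0,x1,y1=b;c=cam["color"][y0:y1,x0:x1].astype(int)
    g=cv2.medianBlur(np.uint8(np.clip(c[:,:,0]-c[:,:,2]+0,0,255)),3);v=c.min(2)
    m=np.uint8((v>150)*255);m=cv2.morphologyEx(m,cv2.MORPH_CLOSE,np.ones((5,5)))
    k=max(cv2.findContours(m,0,1)[0],key=cv2.contourArea)+np.array([x0,y0])
    rc=cv2.minAreaRect(k);print(nm,cv2.contourArea(k),rc)
    k=cv2.convexHull(k);ap=cv2.approxPolyDP(k,6,True).reshape(-1,2);W=cast(cam,P,ap,.012)
    print(ap.tolist(),np.round(W[:,:2],4).tolist(),np.round(np.linalg.norm(W-np.roll(W,1,0),axis=1),4))
    print(np.round(cast(cam,P,cen(k),.012)[0],4))
E
```

```text
Traceback (most recent call last):
  File "h.py", line 18, in blob
    k=cv2.convexHull(max(cs,key=cv2.contourArea))+np.array([x0,y0]);return k
                     ~~~^^^^^^^^^^^^^^^^^^^^^^^^
ValueError: max() iterable argument is empty
```

```bash
sed -i 's/+np.array(\[x0,y0\]);return k/;return (k+np.array([x0,y0])).astype(np.int32)/' h.py
cat > m.py <<'E'
import cv2,sys
from workcell import env
from h import *
r=env.read_camera("top");T=pose(r);im=r["color"]
q=env.read_camera("side");Q=pose(q)
tb={"black":(122,160,166,204),"blue":(230,148,276,190),"white":(180,212,226,252),"yellow":(234,205,278,244),"red":(185,265,232,304),"green":(128,222,172,258)}
sb={"black":(274,140,308,172),"blue":(322,180,360,214),"white":(254,172,292,206),"yellow":(276,194,318,228),"red":(214,185,252,220),"green":(236,142,268,184)}
for n in tb:
  for nm,cam,P,b in(("top",r,T,tb),("side",q,Q,sb)):
    z=.03 if n=="green" else .021
    try:
        k=blob(cam["color"],n,b[n]);print(n,nm,cv2.boundingRect(k),cv2.contourArea(k),np.round(cast(cam,P,cen(k),z)[0,:2],4))
    except ValueError: 
        x0,y0,x1,y1=b[n];print(n,nm,"none",cv2.cvtColor(cam["color"],cv2.COLOR_RGB2HSV)[(y0+y1)//2-5:(y0+y1)//2+6:5,(x0+x1)//2].tolist())
for nm,cam,P,b in(("top",r,T,(385,190,495,285)),("side",q,Q,(310,280,440,390))):
    x0,y0,x1,y1=b;v=cv2.cvtColor(cam["color"][y0:y1,x0:x1],cv2.COLOR_RGB2GRAY)
    t,m=cv2.threshold(v,0,255,cv2.THRESH_OTSU);m=cv2.morphologyEx(m,cv2.MORPH_OPEN,np.ones((5,5)))
    k=max(cv2.findContours(m,0,1)[0],key=cv2.contourArea);k=(cv2.convexHull(k)+np.array([x0,y0])).astype(np.int32)
    ap=cv2.approxPolyDP(k,6,True).reshape(-1,2);W=cast(cam,P,ap,.012)
    print(nm,t,ap.tolist(),np.round(W[:,:2],4).tolist(),np.round(np.linalg.norm(W-np.roll(W,1,0),axis=1),4),np.round(cast(cam,P,cen(k),.012)[0],4))
    rc=cv2.minAreaRect(cast(cam,P,k.reshape(-1,2),.012)[:,:2].astype(np.float32));print(rc)
E
python3 m.py
```

```text
black top (127, 167, 31, 31) 622.0 [0.625  0.3212]
black side none [[8, 16, 63], [12, 21, 62], [18, 13, 98]]
blue top (237, 153, 32, 32) 748.5 [0.6436 0.1287]
blue side (328, 185, 25, 13) 242.0 [0.6499 0.1443]
white top (186, 216, 32, 33) 780.0 [0.5338 0.2194]
white side (258, 175, 28, 16) 315.0 [0.5391 0.2356]
yellow top (240, 209, 32, 32) 769.0 [0.5457 0.1249]
yellow side (284, 198, 14, 13) 124.5 [0.5431 0.1458]
red top (191, 269, 33, 32) 813.0 [0.4435 0.2087]
red side (218, 189, 28, 17) 340.5 [0.4481 0.2234]
green top (133, 228, 33, 25) 608.0 [0.5212 0.3064]
green side (243, 148, 13, 8) 58.0 [0.5381 0.3677]
top 153.0 [[402, 203], [479, 208], [477, 268], [399, 264]] [[0.58, -0.1314], [0.5693, -0.2679], [0.4637, -0.2609], [0.4732, -0.1235]] [0.1072 0.1369 0.1058 0.1377] [ 0.5213 -0.1955  0.012 ]
((0.5215848088264465, -0.19598355889320374), (0.13872618973255157, 0.10815943032503128), 85.88533782958984)
side 184.0 [[384, 292], [426, 353], [359, 374], [324, 309]] [[0.5776, -0.1367], [0.5644, -0.27], [0.4616, -0.259], [0.4751, -0.1274]] [0.103  0.134  0.1034 0.1323] [ 0.5183 -0.2034  0.012 ]
((0.5201892852783203, -0.19799253344535828), (0.137663796544075, 0.10811804234981537), 85.87724304199219)
```

Slab at about (0.521, -0.197), yaw -0.072, agreed by both views. The tin positions are coarse, so I'll move above the mat and refine them with the wrist camera.

Request:
{"name": "carry_out", "arguments": {
  "series": [
    {"travel": [0.9, -0.84, 0.5], "delta_rot": [0, 0, -1], "fingers": -1},
    {"travel": [0.9, -0.84, 0.5], "delta_rot": [0, 0, -1], "fingers": -1},
    {"travel": [0.9, -0.84, 0.5], "delta_rot": [0, 0, -1], "fingers": -1},
    {"travel": [0.9, -0.84, 0.5], "delta_rot": [0, 0, -0.5], "fingers": -1},
    {"travel": [0.9, -0.84, 0.5], "delta_rot": [0, 0, 0], "fingers": -1}
  ]
}}

```text
clock: 0.92
tcp_pos: [0.3194, 0.431, 0.2942]
orientation: [0.0, 0.351, 0.936, 0.0]
wrist_force: [0.1, 1.2, 0.1]
finger_gap: 0.0854
grip_force: 0.0
```

Request:
{"name": "carry_out", "arguments": {
  "series": [
    {"travel": [0.9, -0.84, 0.3], "delta_rot": [0, 0, 0], "fingers": -1},
    {"travel": [0.9, -0.84, 0.3], "delta_rot": [0, 0, 0], "fingers": -1},
    {"travel": [0.9, -0.84, 0.3], "delta_rot": [0, 0, 0], "fingers": -1},
    {"travel": [0.9, -0.84, 0.3], "delta_rot": [0, 0, 0], "fingers": -1},
    {"travel": [0.9, -0.84, 0.3], "delta_rot": [0, 0, 0], "fingers": -1}
  ]
}}

```text
clock: 1.55
tcp_pos: [0.4319, 0.326, 0.3316]
orientation: [0.0, 0.351, 0.936, 0.0]
wrist_force: [0.6, 0.1, -0.3]
finger_gap: 0.0853
grip_force: 0.0
```

Request:
{"name": "carry_out", "arguments": {
  "series": [
    {"travel": [0.9, -0.84, 0], "delta_rot": [0, 0, 0], "fingers": -1},
    {"travel": [0.9, -0.84, 0], "delta_rot": [0, 0, 0], "fingers": -1},
    {"travel": [0.9, -0.84, 0], "delta_rot": [0, 0, 0], "fingers": -1},
    {"travel": [0, 0, 0], "delta_rot": [0, 0, 0], "fingers": -1},
    {"travel": [0, 0, 0], "delta_rot": [0, 0, 0], "fingers": -1}
  ]
}}

```text
clock: 2.17
tcp_pos: [0.4983, 0.2639, 0.3312]
orientation: [-0.0, 0.351, 0.936, -0.0]
wrist_force: [-0.0, -0.0, -0.5]
finger_gap: 0.0851
grip_force: 0.0
```

```bash
python3 - <<'E'
from workcell import env
from h import *
s=env.get_state();r=env.read_camera("wrist");T=pose(r,s)
print(s["tcp_pos"],s["orientation"],s["clock"],np.round(T,3).tolist(),r["fx"],r["D"])
cv2.imwrite("pics/w1.png",r["color"][:,:,::-1])
E
```

```text
[0.49834914 0.26393208 0.33121538] [-3.28577768e-04  3.50866127e-01  9.36425573e-01 -6.71528460e-06] 2.175 [[0.657, -0.72, -0.224, 0.441], [0.754, 0.627, 0.196, 0.313], [-0.001, -0.297, 0.955, 0.473], [0.0, 0.0, 0.0, 1.0]] 385.93628002408116 [-0.00444064  0.          0.          0.          0.        ]
```

View pics/w1.png

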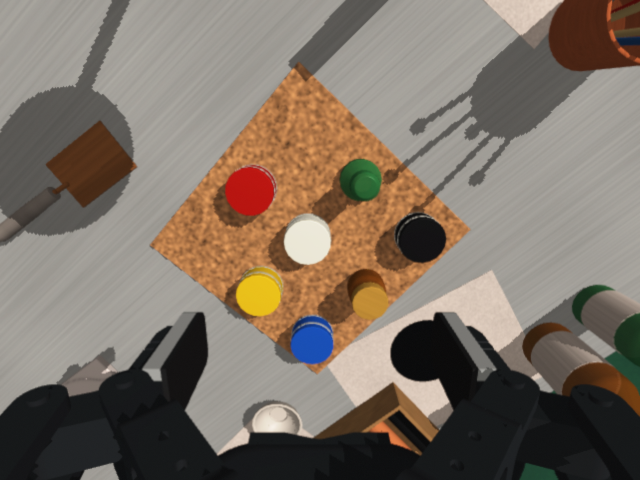

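The wrist view shows all the objects: red (250,190), muller (361,180), white (307,240), black (421,238), yellow (260,292), jar (369,295) and blue (312,340). I'll fit the top discs and compare with the top camera.

```bash
cat > n.py <<'E'
from workcell import env
from h import *
s=env.get_state();r=env.read_camera("wrist");T=pose(r,s)
t=env.read_camera("top");P=pose(t)
wb={"black":(394,210,450,264),"blue":(286,312,338,368),"white":(280,208,336,268),"yellow":(232,262,288,320),"red":(222,162,280,220),"green":(338,156,386,206)}
tb={"black":(122,160,166,204),"blue":(230,148,276,190),"white":(180,212,226,252),"yellow":(234,205,278,244),"red":(185,265,232,304),"green":(128,222,172,258)}
for n in wb:
  for nm,c,Q,b in(("wrist",r,T,wb),("top",t,P,tb)):
    k=blob(c["color"],n,b[n]);e=cv2.fitEllipse(k)
    print(n,nm,np.round(e[0],1),np.round(e[1],1),np.round(cast(c,Q,e[0],.037)[0,:2],4),np.round(cast(c,Q,cen(k),.037)[0,:2],4))
    if n=="green":
        x0,y0,x1,y1=b[n];g=c["color"][y0:y1,x0:x1];gg=cv2.resize(g,None,fx=8,fy=8)
        cv2.imwrite(f"pics/mu_{nm}.png",gg[:,:,::-1])
E
python3 n.py
```

```text
black wrist [421.3 239.6] [43.1 46. ] [0.6189 0.3181] [0.6188 0.3181]
black top [142.4 181.9] [29.2 30.2] [0.6206 0.3166] [0.6227 0.313 ]
blue wrist [311.3 343.7] [39.3 42.1] [0.6387 0.1277] [0.6388 0.1277]
blue top [252.9 168.4] [31.  31.2] [0.6404 0.1263] [0.6404 0.1263]
white wrist [307.2 239.4] [45.8 50. ] [0.5303 0.2167] [0.5303 0.2167]
white top [201.  232.1] [31.5 32.4] [0.5328 0.2154] [0.5328 0.2153]
yellow wrist [258.1 295.1] [38.9 42.3] [0.5443 0.1233] [0.5442 0.1234]
yellow top [255.5 224.3] [31.4 31.8] [0.5446 0.1226] [0.5445 0.1226]
red wrist [249.7 190.2] [48.8 51.2] [0.4438 0.2062] [0.4439 0.206 ]
red top [207.5 284.3] [32.4 33.1] [0.4443 0.2046] [0.4442 0.2048]
green wrist [360.5 179.9] [38.5 40.7] [0.5173 0.3084] [0.5173 0.3085]
green top [149.2 239.9] [25.1 32.6] [0.5208 0.3042] [0.5208 0.3039]
```

View pics/mu_wrist.png

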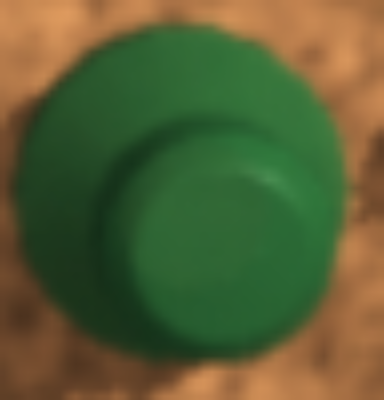

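Request:
{"name": "carry_out", "arguments": {
  "series": [
    {"travel": [0.974, 0.425, -0.5], "delta_rot": [0, 0, 0], "fingers": -1},
    {"travel": [0.974, 0.425, -0.5], "delta_rot": [0, 0, 0], "fingers": -1},
    {"travel": [0.974, 0.425, -0.5], "delta_rot": [0, 0, 0], "fingers": -1},
    {"travel": [0.974, 0.425, -0.5], "delta_rot": [0, 0, 0], "fingers": -1},
    {"travel": [0.974, 0.425, -0.5], "delta_rot": [0, 0, 0], "fingers": -1}
  ],
  "squeeze": 40
}}

```text
clock: 2.95
tcp_pos: [0.6206, 0.3182, 0.2686]
orientation: [0.0, 0.35, 0.937, 0.0]
wrist_force: [0.6, 0.7, 0.2]
finger_gap: 0.0858
grip_force: 0.0
```

Request:
{"name": "carry_out", "arguments": {
  "series": [
    {"travel": [0, 0, -1], "delta_rot": [0, 0, 0], "fingers": -1},
    {"travel": [0, 0, -1], "delta_rot": [0, 0, 0], "fingers": -1},
    {"travel": [0, 0, -1], "delta_rot": [0, 0, 0], "fingers": -1},
    {"travel": [0, 0, -1], "delta_rot": [0, 0, 0], "fingers": -1},
    {"travel": [0, 0, -1], "delta_rot": [0, 0, 0], "fingers": -1}
  ]
}}

```text
clock: 3.58
tcp_pos: [0.6198, 0.3179, 0.1432]
orientation: [0.0, 0.35, 0.937, 0.0]
wrist_force: [0.3, -0.2, -1.0]
finger_gap: 0.085
grip_force: 0.0
```

Request:
{"name": "carry_out", "arguments": {
  "series": [
    {"travel": [0, 0, -1], "delta_rot": [0, 0, 0], "fingers": -1},
    {"travel": [0, 0, -1], "delta_rot": [0, 0, 0], "fingers": -1},
    {"travel": [0, 0, -0.8], "delta_rot": [0, 0, 0], "fingers": -1},
    {"travel": [0, 0, 0], "delta_rot": [0, 0, 0], "fingers": -1}
  ]
}}

```text
clock: 4.08
tcp_pos: [0.6185, 0.3172, 0.0719]
orientation: [-0.002, 0.35, 0.937, -0.001]
wrist_force: [1.2, 0.0, 0.1]
finger_gap: 0.0853
grip_force: 0.0
```

```bash
python3 - <<'E'
from workcell import env
from h import *
s=env.get_state();r=env.read_camera("wrist")
print(s["tcp_pos"],s["clock"])
cv2.imwrite("pics/w2.png",r["color"][:,:,::-1])
E
```

```text
[0.61846829 0.31715766 0.07191639] 4.075
```

View pics/w2.png

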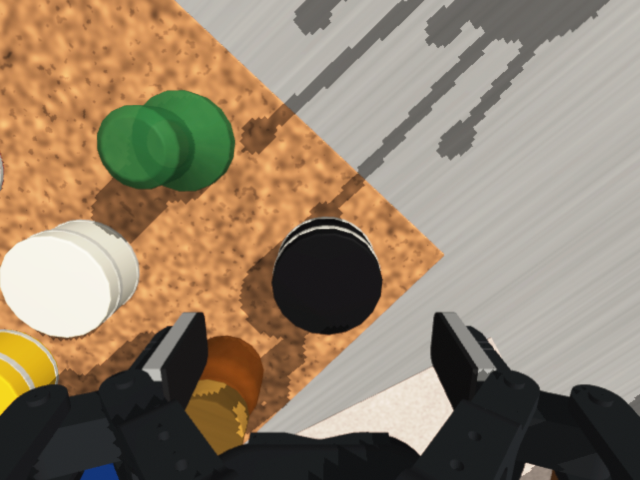

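The black tin is nearly centred between the fingers (327,275). The jar lid shows at (215,410), behind the left finger, so I'll check that clearance in numbers.

```bash
python3 - <<'E'
from workcell import env
from h import *
s=env.get_state();r=env.read_camera("wrist");T=pose(r,s)
k=blob(r["color"],"black",(262,205,392,345));e=cv2.fitEllipse(k);print(e,cast(r,T,e[0],.037)[0],s["tcp_pos"])
t=env.read_camera("top");print("jar",cast(t,pose(t),[(191,172)],.061))
E
```

```text
((324.384033203125, 278.8685302734375), (103.26663208007812, 107.17111206054688), 88.57142639160156) [0.61943101 0.32002763 0.037     ] [0.61947963 0.31740466 0.07342146]
jar [[0.63141766 0.22593915 0.061     ]]
```

Request:
{"name": "carry_out", "arguments": {
  "series": [
    {"travel": [0, 0.08, -0.9], "delta_rot": [0, 0, 0], "fingers": -1},
    {"travel": [0, 0, -0.9], "delta_rot": [0, 0, 0], "fingers": -1},
    {"travel": [0, 0, -0.85], "delta_rot": [0, 0, 0], "fingers": -1},
    {"travel": [0, 0, 0], "delta_rot": [0, 0, 0], "fingers": -1},
    {"travel": [0, 0, 0], "delta_rot": [0, 0, 0], "fingers": 1}
  ]
}}

```text
clock: 4.85
tcp_pos: [0.6215, 0.3194, 0.0093]
orientation: [0.001, 0.351, 0.936, 0.001]
wrist_force: [0.1, -0.3, 0.2]
finger_gap: 0.0699
grip_force: 0.0
```

Request:
{"name": "carry_out", "arguments": {
  "series": [
    {"travel": [0, 0, 0], "delta_rot": [0, 0, 0], "fingers": 1},
    {"travel": [0, 0, 0], "delta_rot": [0, 0, 0], "fingers": 1},
    {"travel": [0, 0, 0], "delta_rot": [0, 0, 0], "fingers": 1},
    {"travel": [0, 0, 0], "delta_rot": [0, 0, 0], "fingers": 1}
  ]
}}

```text
clock: 5.35
tcp_pos: [0.6219, 0.3195, 0.0098]
orientation: [0.001, 0.351, 0.936, 0.001]
wrist_force: [-1.0, 0.1, 6.3]
finger_gap: 0.0548
grip_force: 43.0
```

Request:
{"name": "carry_out", "arguments": {
  "series": [
    {"travel": [0, 0, 0.5], "delta_rot": [0, 0, 0], "fingers": 1},
    {"travel": [0, 0, 1], "delta_rot": [0, 0, 0], "fingers": 1},
    {"travel": [0, 0, 1], "delta_rot": [0, 0, 0], "fingers": 1},
    {"travel": [0, 0, 1], "delta_rot": [0, 0, 0], "fingers": 1},
    {"travel": [0, 0, 1], "delta_rot": [0, 0, 0], "fingers": 1}
  ]
}}

```text
clock: 5.98
tcp_pos: [0.6202, 0.3188, 0.1213]
orientation: [-0.0, 0.351, 0.936, -0.0]
wrist_force: [-0.4, -0.1, -1.6]
finger_gap: 0.0548
grip_force: 42.6
```

Request:
{"name": "carry_out", "arguments": {
  "series": [
    {"travel": [-0.225, -0.995, 0], "delta_rot": [0, 0, -0.6], "fingers": 1},
    {"travel": [-0.225, -0.995, 0], "delta_rot": [0, 0, -0.6], "fingers": 1},
    {"travel": [-0.225, -0.995, 0], "delta_rot": [0, 0, -0.6], "fingers": 1},
    {"travel": [-0.225, -0.995, 0], "delta_rot": [0, 0, -0.6], "fingers": 1},
    {"travel": [-0.225, -0.995, 0], "delta_rot": [0, 0, -0.6], "fingers": 1}
  ]
}}

```text
clock: 6.6
tcp_pos: [0.5919, 0.1937, 0.1206]
orientation: [-0.0, 0.488, 0.873, -0.0]
wrist_force: [0.2, -0.2, -1.0]
finger_gap: 0.0549
grip_force: 42.7
```

Request:
{"name": "carry_out", "arguments": {
  "series": [
    {"travel": [-0.225, -0.995, 0], "delta_rot": [0, 0, -0.6], "fingers": 1},
    {"travel": [-0.225, -0.995, 0], "delta_rot": [0, 0, -0.6], "fingers": 1},
    {"travel": [-0.225, -0.995, 0], "delta_rot": [0, 0, -0.6], "fingers": 1},
    {"travel": [-0.225, -0.995, 0], "delta_rot": [0, 0, -0.6], "fingers": 1},
    {"travel": [-0.225, -0.995, 0], "delta_rot": [0, 0, -0.6], "fingers": 1}
  ]
}}

```text
clock: 7.22
tcp_pos: [0.5638, 0.0693, 0.1206]
orientation: [0.0, 0.613, 0.79, 0.0]
wrist_force: [0.7, -0.5, -1.1]
finger_gap: 0.0546
grip_force: 42.6
```

Request:
{"name": "carry_out", "arguments": {
  "series": [
    {"travel": [-0.225, -0.995, 0], "delta_rot": [0, 0, -0.6], "fingers": 1},
    {"travel": [-0.225, -0.995, 0], "delta_rot": [0, 0, -0.6], "fingers": 1},
    {"travel": [-0.225, -0.995, 0], "delta_rot": [0, 0, -0.6], "fingers": 1},
    {"travel": [-0.225, -0.995, 0], "delta_rot": [0, 0, -0.6], "fingers": 1},
    {"travel": [-0.225, -0.995, 0], "delta_rot": [0, 0, -0.6], "fingers": 1}
  ]
}}

```text
clock: 7.85
tcp_pos: [0.5357, -0.055, 0.1207]
orientation: [0.0, 0.724, 0.69, 0.0]
wrist_force: [-0.1, 0.3, -1.3]
finger_gap: 0.055
grip_force: 42.6
```

Request:
{"name": "carry_out", "arguments": {
  "series": [
    {"travel": [-0.225, -0.995, 0], "delta_rot": [0, 0, -0.26], "fingers": 1},
    {"travel": [0, 0, 0], "delta_rot": [0, 0, 0], "fingers": 1},
    {"travel": [0, 0, 0], "delta_rot": [0, 0, 0], "fingers": 1}
  ]
}}

```text
clock: 8.22
tcp_pos: [0.5305, -0.0788, 0.1204]
orientation: [-0.0, 0.732, 0.681, 0.0]
wrist_force: [-0.2, -0.5, -1.4]
finger_gap: 0.0546
grip_force: 42.7
```

```bash
python3 - <<'E'
from workcell import env
from h import *
for i in range(3):
    s=env.get_state();r=env.read_camera("wrist");print(s["tcp_pos"],R.from_quat(np.roll(s["orientation"],-1)).as_matrix()[:2,1])
print(np.round(s["joint_pos"],3))
cv2.imwrite("pics/w3.png",r["color"][:,:,::-1])
E
```

```text
[ 0.53045095 -0.07876088  0.12037888] [ 0.99741607 -0.07184106]
[ 0.53052905 -0.07845759  0.12029302] [ 0.99746475 -0.07116216]
[ 0.53056218 -0.07833199  0.12022926] [ 0.99749171 -0.07078327]
[-0.296  0.299 -0.254  1.018  0.     1.345]
```

View pics/w3.png

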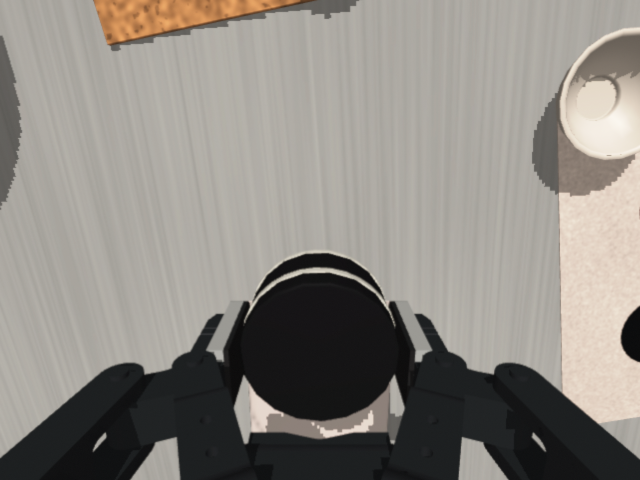

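The black tin is held at (320,345), centred between the pads. Next I'll measure its offset from the TCP.

```bash
cat > off.py <<'E'
import sys
from workcell import env
from h import *
s=env.get_state();r=env.read_camera("wrist");T=pose(r,s)
k=blob(r["color"],sys.argv[1],(244,240,396,422));e=cv2.fitEllipse(k)
x,y,w,h=cv2.boundingRect(k);print(e,(x,y,w,h))
p=np.array(s["tcp_pos"]);z=p[2]-.0068+.034
print("tcp",p,"tin-tcp",cast(r,T,[e[0]],z)[0]-p)
E
python3 off.py black
```

```text
((318.888427734375, 346.6392822265625), (146.19454956054688, 158.10745239257812), 90.79763793945312) (244, 274, 152, 146)
tcp [ 0.53059192 -0.07827626  0.12016997] tin-tcp [3.02848629e-05 2.96829193e-03 2.72000000e-02]
```

Request:
{"name": "carry_out", "arguments": {
  "series": [
    {"travel": [-0.04, -0.1, -1], "delta_rot": [0, 0, 0], "fingers": 1},
    {"travel": [0, 0, -1], "delta_rot": [0, 0, 0], "fingers": 1},
    {"travel": [0, 0, -1], "delta_rot": [0, 0, 0], "fingers": 1},
    {"travel": [0, 0, -1], "delta_rot": [0, 0, 0], "fingers": 1},
    {"travel": [0, 0, -0.3], "delta_rot": [0, 0, 0], "fingers": 1}
  ]
}}

```text
clock: 9.05
tcp_pos: [0.5283, -0.0806, 0.0111]
orientation: [-0.001, 0.732, 0.682, -0.001]
wrist_force: [0.2, -0.3, -1.3]
finger_gap: 0.0548
grip_force: 42.7
```

Request:
{"name": "carry_out", "arguments": {
  "series": [
    {"travel": [0, 0, 0], "delta_rot": [0, 0, 0], "fingers": 1},
    {"travel": [0, 0, -0.1], "delta_rot": [0, 0, 0], "fingers": 1},
    {"travel": [0, 0, 0], "delta_rot": [0, 0, 0], "fingers": 1}
  ]
}}

```text
clock: 9.43
tcp_pos: [0.5301, -0.0817, 0.0108]
orientation: [0.001, 0.732, 0.681, 0.0]
wrist_force: [-0.3, -0.7, -1.4]
finger_gap: 0.0553
grip_force: 42.7
```

Request:
{"name": "carry_out", "arguments": {
  "series": [
    {"travel": [0, 0, -0.1], "delta_rot": [0, 0, 0], "fingers": 1},
    {"travel": [0, 0, 0], "delta_rot": [0, 0, 0], "fingers": 1}
  ]
}}

```text
clock: 9.68
tcp_pos: [0.5294, -0.0816, 0.0076]
orientation: [0.0, 0.732, 0.681, 0.0]
wrist_force: [-0.3, -1.1, -1.9]
finger_gap: 0.0546
grip_force: 42.7
```

Request:
{"name": "carry_out", "arguments": {
  "series": [
    {"travel": [0, 0, -0.08], "delta_rot": [0, 0, 0], "fingers": 1},
    {"travel": [0, 0, 0], "delta_rot": [0, 0, 0], "fingers": 1}
  ]
}}

```text
clock: 9.93
tcp_pos: [0.5297, -0.0817, 0.0067]
orientation: [0.0, 0.732, 0.681, 0.0]
wrist_force: [-2.8, 1.0, 7.8]
finger_gap: 0.0546
grip_force: 43.6
```

Request:
{"name": "carry_out", "arguments": {
  "series": [
    {"travel": [0, 0, 0], "delta_rot": [0, 0, 0], "fingers": -1},
    {"travel": [0, 0, 0], "delta_rot": [0, 0, 0], "fingers": -1},
    {"travel": [0, 0, 0], "delta_rot": [0, 0, 0], "fingers": -1},
    {"travel": [0, 0, 1], "delta_rot": [0, 0, 0], "fingers": -1},
    {"travel": [0, 0, 1], "delta_rot": [0, 0, 0], "fingers": -1}
  ]
}}

```text
clock: 10.55
tcp_pos: [0.529, -0.0815, 0.0556]
orientation: [-0.001, 0.732, 0.681, -0.0]
wrist_force: [0.7, -1.1, 0.4]
finger_gap: 0.0857
grip_force: 0.0
```

Request:
{"name": "carry_out", "arguments": {
  "series": [
    {"travel": [0, 0, 1], "delta_rot": [0, 0, 0], "fingers": -1},
    {"travel": [0, 0, 1], "delta_rot": [0, 0, 0], "fingers": -1},
    {"travel": [0.49, 0.93, 0], "delta_rot": [0, 0, 0.93], "fingers": -1},
    {"travel": [0.49, 0.93, 0], "delta_rot": [0, 0, 0.93], "fingers": -1},
    {"travel": [0.49, 0.93, 0], "delta_rot": [0, 0, 0.93], "fingers": -1}
  ]
}}

```text
clock: 11.18
tcp_pos: [0.5666, -0.0113, 0.1056]
orientation: [0.0, 0.629, 0.777, 0.0]
wrist_force: [-0.2, 0.1, 0.5]
finger_gap: 0.0853
grip_force: 0.0
```

Request:
{"name": "carry_out", "arguments": {
  "series": [
    {"travel": [0.49, 0.93, 0], "delta_rot": [0, 0, 0.93], "fingers": -1},
    {"travel": [0.49, 0.93, 0], "delta_rot": [0, 0, 0.93], "fingers": -1},
    {"travel": [0.49, 0.93, 0], "delta_rot": [0, 0, 0.93], "fingers": -1},
    {"travel": [0.49, 0.93, 0], "delta_rot": [0, 0, 0.93], "fingers": -1},
    {"travel": [0.49, 0.93, 0], "delta_rot": [0, 0, 0.93], "fingers": -1}
  ]
}}

```text
clock: 11.8
tcp_pos: [0.6277, 0.1052, 0.1052]
orientation: [-0.0, 0.433, 0.901, -0.0]
wrist_force: [0.9, -0.1, 0.1]
finger_gap: 0.0855
grip_force: 0.0
```

Request:
{"name": "carry_out", "arguments": {
  "series": [
    {"travel": [0.49, 0.93, 0], "delta_rot": [0, 0, 0.93], "fingers": -1},
    {"travel": [0, 0, 0], "delta_rot": [0, 0, 0], "fingers": -1},
    {"travel": [0, 0, 0], "delta_rot": [0, 0, 0], "fingers": -1}
  ]
}}

```text
clock: 12.18
tcp_pos: [0.6392, 0.1273, 0.1051]
orientation: [-0.0, 0.393, 0.92, -0.0]
wrist_force: [0.6, -0.4, -0.6]
finger_gap: 0.0854
grip_force: 0.0
```

```bash
cat > pk.py <<'E'
import sys
from workcell import env
from h import *
s=env.get_state();r=env.read_camera("wrist");T=pose(r,s);p=np.array(s["tcp_pos"])
n=sys.argv[1];z=float(sys.argv[2]) if len(sys.argv)>2 else .037
k=blob(r["color"],n,(230,180,410,360));e=cv2.fitEllipse(k);w=cast(r,T,[e[0]],z)[0]
print(np.round(e[0],1),np.round(e[1],1),"world",np.round(w,4),"tcp",np.round(p,4),"d",np.round(w-p,4),s["clock"])
cv2.imwrite("pics/pk_%s.png"%n,r["color"][:,:,::-1])
E
python3 pk.py blue
python3 - <<'E'
from workcell import env
from h import *
t=env.read_camera("top");P=pose(t);cv2.imwrite("pics/top2.png",t["color"][:,:,::-1])
k=blob(t["color"],"black",(340,200,398,265));e=cv2.fitEllipse(k);print(e,cast(t,P,[e[0]],.034)[0])
E
```

```text
[320.8 261.4] [90.8 93.6] world [0.6398 0.127  0.037 ] tcp [0.6392 0.1273 0.1051] d [ 0.0007 -0.0003 -0.0681] 12.175Traceback (most recent call last):
  File "<stdin>", line 4, in <module>
  File "h.py", line 18, in blob
    k=cv2.convexHull(max(cs,key=cv2.contourArea));return (k+np.array([x0,y0])).astype(np.int32)
                     ~~~^^^^^^^^^^^^^^^^^^^^^^^^
ValueError: max() iterable argument is empty
```

View pics/top2.png

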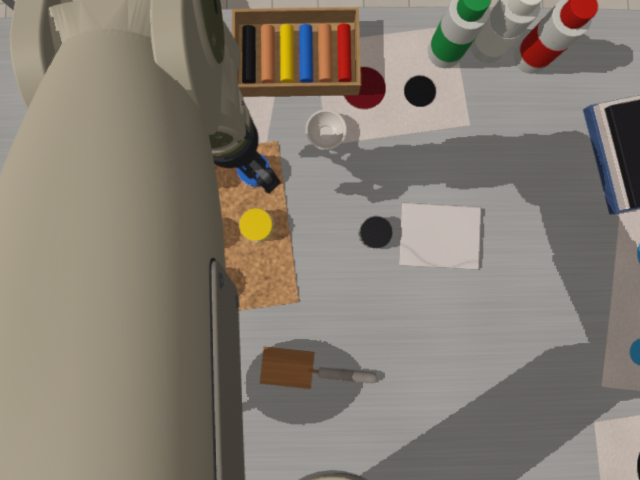

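The black tin stands at (376,232) beside the slab, with the gap visible. Blue is centred under the gripper, so I'll grasp it while measuring black.

```bash
cat > chk.py <<'E'
import sys
from workcell import env
from h import *
HSV["black"]=[((0,0,0),(180,255,75))]
t=env.read_camera("top");P=pose(t)
c=np.array([.5213,-.197]);th=-.072
def rep(n,box,z=.034):
    k=blob(t["color"],n,box);e=cv2.fitEllipse(k);w=cast(t,P,[e[0]],z)[0,:2];d=w-c
    print(n,np.round(e[0],1),np.round(e[1],1),w.round(4),"slab frame",np.round([d@[np.cos(th),np.sin(th)],d@[-np.sin(th),np.cos(th)]],4))
for a in sys.argv[1:]:
    f=a.split(",");rep(f[0],tuple(map(int,f[1:5])),float(f[5]) if len(f)>5 else .034)
E
python3 chk.py black,352,210,397,256; sed -n 24,40p m.py >/dev/null; python3 m.py | tail -4 | head -2
```

```text
black [376.  231.9] [31.4 32.3] [ 0.5285 -0.0819] slab frame [-0.0011  0.1153]
top 130.0 [[494, 190], [494, 284], [385, 284], [385, 200], [407, 190]] [[0.601, -0.2961], [0.4352, -0.2903], [0.4388, -0.0983], [0.5858, -0.1016], [0.6029, -0.1409]] [0.1552 0.166  0.192  0.147  0.0429] [ 0.5184 -0.1969  0.012 ]
((0.5199397206306458, -0.19719159603118896), (0.19471734762191772, 0.16595932841300964), 88.90603637695312)
```

Request:
{"name": "carry_out", "arguments": {
  "series": [
    {"travel": [0.02, 0, -1], "delta_rot": [0, 0, 0], "fingers": -1},
    {"travel": [0, 0, -1], "delta_rot": [0, 0, 0], "fingers": -1},
    {"travel": [0, 0, -1], "delta_rot": [0, 0, 0], "fingers": -1},
    {"travel": [0, 0, -0.84], "delta_rot": [0, 0, 0], "fingers": -1},
    {"travel": [0, 0, 0], "delta_rot": [0, 0, 0], "fingers": -1}
  ]
}}

```text
clock: 13.05
tcp_pos: [0.6385, 0.1271, 0.0078]
orientation: [-0.002, 0.392, 0.92, -0.001]
wrist_force: [-0.6, -0.2, -0.6]
finger_gap: 0.0856
grip_force: 0.0
```

Request:
{"name": "carry_out", "arguments": {
  "series": [
    {"travel": [0, 0, 0], "delta_rot": [0, 0, 0], "fingers": 1},
    {"travel": [0, 0, 0], "delta_rot": [0, 0, 0], "fingers": 1},
    {"travel": [0, 0, 0], "delta_rot": [0, 0, 0], "fingers": 1},
    {"travel": [0, 0, 0], "delta_rot": [0, 0, 0], "fingers": 1},
    {"travel": [0, 0, 0], "delta_rot": [0, 0, 0], "fingers": 1}
  ]
}}

```text
clock: 13.68
tcp_pos: [0.6414, 0.1276, 0.0113]
orientation: [0.001, 0.392, 0.92, 0.001]
wrist_force: [-0.4, -0.7, 5.7]
finger_gap: 0.055
grip_force: 43.2
```

Request:
{"name": "carry_out", "arguments": {
  "series": [
    {"travel": [0, 0, 0.5], "delta_rot": [0, 0, 0], "fingers": 1},
    {"travel": [0, 0, 1], "delta_rot": [0, 0, 0], "fingers": 1},
    {"travel": [0, 0, 1], "delta_rot": [0, 0, 0], "fingers": 1},
    {"travel": [0, 0, 1], "delta_rot": [0, 0, 0], "fingers": 1},
    {"travel": [-0.28, -0.98, 1], "delta_rot": [0, 0, -0.465], "fingers": 1}
  ]
}}

```text
clock: 14.3
tcp_pos: [0.6331, 0.1044, 0.1231]
orientation: [-0.0, 0.413, 0.911, 0.0]
wrist_force: [-0.3, 0.0, -3.1]
finger_gap: 0.0544
grip_force: 42.9
```

Request:
{"name": "carry_out", "arguments": {
  "series": [
    {"travel": [-0.28, -0.98, 0], "delta_rot": [0, 0, -0.465], "fingers": 1},
    {"travel": [-0.28, -0.98, 0], "delta_rot": [0, 0, -0.465], "fingers": 1},
    {"travel": [-0.28, -0.98, 0], "delta_rot": [0, 0, -0.465], "fingers": 1},
    {"travel": [-0.28, -0.98, 0], "delta_rot": [0, 0, -0.465], "fingers": 1},
    {"travel": [-0.28, -0.98, 0], "delta_rot": [0, 0, -0.465], "fingers": 1}
  ]
}}

```text
clock: 14.92
tcp_pos: [0.5977, -0.0199, 0.1224]
orientation: [-0.0, 0.517, 0.856, 0.0]
wrist_force: [0.1, 0.4, -2.6]
finger_gap: 0.0545
grip_force: 42.9
```

Request:
{"name": "carry_out", "arguments": {
  "series": [
    {"travel": [-0.28, -0.98, 0], "delta_rot": [0, 0, -0.465], "fingers": 1},
    {"travel": [-0.28, -0.98, 0], "delta_rot": [0, 0, -0.465], "fingers": 1},
    {"travel": [-0.28, -0.98, 0], "delta_rot": [0, 0, -0.465], "fingers": 1},
    {"travel": [-0.28, -0.98, 0], "delta_rot": [0, 0, -0.465], "fingers": 1},
    {"travel": [-0.28, -0.98, 0], "delta_rot": [0, 0, -0.465], "fingers": 1}
  ]
}}

```text
clock: 15.55
tcp_pos: [0.5627, -0.1424, 0.1224]
orientation: [-0.0, 0.613, 0.79, 0.0]
wrist_force: [-0.2, -0.5, -1.7]
finger_gap: 0.0548
grip_force: 42.8
```

Request:
{"name": "carry_out", "arguments": {
  "series": [
    {"travel": [-0.28, -0.98, 0], "delta_rot": [0, 0, -0.465], "fingers": 1},
    {"travel": [-0.28, -0.98, 0], "delta_rot": [0, 0, -0.465], "fingers": 1},
    {"travel": [-0.28, -0.98, 0], "delta_rot": [0, 0, -0.465], "fingers": 1},
    {"travel": [-0.28, -0.98, 0], "delta_rot": [0, 0, -0.465], "fingers": 1},
    {"travel": [-0.28, -0.98, 0], "delta_rot": [0, 0, -0.465], "fingers": 1}
  ]
}}

```text
clock: 16.18
tcp_pos: [0.5278, -0.2648, 0.1224]
orientation: [-0.0, 0.7, 0.714, 0.0]
wrist_force: [-0.1, -0.4, -1.7]
finger_gap: 0.0549
grip_force: 42.8
```

Request:
{"name": "carry_out", "arguments": {
  "series": [
    {"travel": [-0.28, -0.98, 0], "delta_rot": [0, 0, -0.465], "fingers": 1},
    {"travel": [-0.28, -0.98, 0], "delta_rot": [0, 0, -0.465], "fingers": 1},
    {"travel": [0, 0, 0], "delta_rot": [0, 0, 0], "fingers": 1},
    {"travel": [0, 0, 0], "delta_rot": [0, 0, 0], "fingers": 1}
  ]
}}

```text
clock: 16.68
tcp_pos: [0.5141, -0.3127, 0.1221]
orientation: [-0.0, 0.732, 0.681, 0.0]
wrist_force: [-0.1, -0.8, -2.2]
finger_gap: 0.0546
grip_force: 42.8
```

```bash
python3 off.py blue; python3 - <<'E'
from workcell import env
from h import *
s=env.get_state();print(s["clock"],np.round(s["tcp_pos"],4),R.from_quat(np.roll(s["orientation"],-1)).as_matrix()[:2,1])
r=env.read_camera("wrist");cv2.imwrite("pics/w4.png",r["color"][:,:,::-1])
E
```

```text
((318.6501159667969, 346.63824462890625), (145.84934997558594, 157.5582733154297), 92.1623306274414) (244, 273, 152, 146)
tcp [ 0.51406853 -0.31274435  0.12208794] tin-tcp [-3.79114126e-05  2.95327227e-03  2.72000000e-02]
16.725 [ 0.5142 -0.3125  0.1221] [ 0.99747927 -0.07095798]
```

View pics/w4.png

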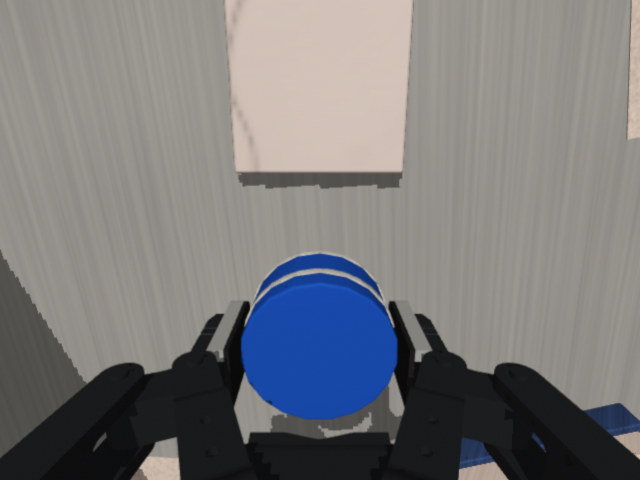

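The wrist view shows the slab's right edge at row 171, columns 236–403, square to the gripper. The blue tin is centred on it at (319,346). I'll work out the gap by casting.

```bash
python3 - <<'E'
from workcell import env
from h import *
s=env.get_state();r=env.read_camera("wrist");T=pose(r,s)
g=cv2.cvtColor(r["color"],cv2.COLOR_RGB2GRAY).astype(int)
for c in(250,320,390): print(c,g[166:178,c])
for y in(120,150):
    print(y,[int(np.argmax(np.abs(np.diff(g[y,a:b]))))+a for a,b in((215,255),(390,425))])
print(cast(r,T,[(250,172),(320,172),(390,172),(236,171),(403,171)],.012).round(4))
E
```

```text
250 [186 187 187 186 182 162 119  89  85  85  85  85]
320 [195 195 195 195 191 170 125  92  84  84  84  84]
390 [195 195 195 195 191 171 126  91  82  80  80  80]
120 [231, 404]
150 [233, 402]
[[ 0.4728 -0.2644  0.012 ]
 [ 0.5179 -0.2676  0.012 ]
 [ 0.563  -0.2708  0.012 ]
 [ 0.4639 -0.2631  0.012 ]
 [ 0.5714 -0.2707  0.012 ]]
```

Request:
{"name": "carry_out", "arguments": {
  "series": [
    {"travel": [-0.04, -0.04, -1], "delta_rot": [0, 0, 0], "fingers": 1},
    {"travel": [0, 0, -1], "delta_rot": [0, 0, 0], "fingers": 1},
    {"travel": [0, 0, -1], "delta_rot": [0, 0, 0], "fingers": 1},
    {"travel": [0, 0, -1], "delta_rot": [0, 0, 0], "fingers": 1},
    {"travel": [0, 0, -0.42], "delta_rot": [0, 0, 0], "fingers": 1}
  ]
}}

```text
clock: 17.45
tcp_pos: [0.5126, -0.3129, 0.0101]
orientation: [-0.001, 0.732, 0.682, -0.0]
wrist_force: [0.5, -0.9, -1.8]
finger_gap: 0.0546
grip_force: 42.9
```

Request:
{"name": "carry_out", "arguments": {
  "series": [
    {"travel": [0, 0, 0], "delta_rot": [0, 0, 0], "fingers": 1},
    {"travel": [0, 0, -0.1], "delta_rot": [0, 0, 0], "fingers": 1},
    {"travel": [0, 0, 0], "delta_rot": [0, 0, 0], "fingers": 1}
  ]
}}

```text
clock: 17.82
tcp_pos: [0.5138, -0.3147, 0.0099]
orientation: [0.001, 0.732, 0.681, 0.0]
wrist_force: [-0.4, 0.7, -1.9]
finger_gap: 0.0543
grip_force: 42.9
```

Request:
{"name": "carry_out", "arguments": {
  "series": [
    {"travel": [0, 0, -0.1], "delta_rot": [0, 0, 0], "fingers": 1},
    {"travel": [0, 0, 0], "delta_rot": [0, 0, 0], "fingers": 1},
    {"travel": [0, 0, -0.06], "delta_rot": [0, 0, 0], "fingers": 1},
    {"travel": [0, 0, 0], "delta_rot": [0, 0, 0], "fingers": 1}
  ]
}}

```text
clock: 18.32
tcp_pos: [0.5139, -0.3149, 0.0082]
orientation: [0.001, 0.732, 0.681, 0.0]
wrist_force: [-4.9, 3.9, 15.4]
finger_gap: 0.0548
grip_force: 44.7
```

Request:
{"name": "carry_out", "arguments": {
  "series": [
    {"travel": [0, 0, 0], "delta_rot": [0, 0, 0], "fingers": -1},
    {"travel": [0, 0, 0], "delta_rot": [0, 0, 0], "fingers": -1},
    {"travel": [0, 0, 0], "delta_rot": [0, 0, 0], "fingers": -1},
    {"travel": [0, 0, 1], "delta_rot": [0, 0, 0], "fingers": -1},
    {"travel": [0, 0, 1], "delta_rot": [0, 0, 0], "fingers": -1}
  ]
}}

```text
clock: 18.95
tcp_pos: [0.5128, -0.3141, 0.0549]
orientation: [-0.001, 0.732, 0.681, -0.0]
wrist_force: [0.0, -0.0, -0.2]
finger_gap: 0.0853
grip_force: 0.0
```

Request:
{"name": "carry_out", "arguments": {
  "series": [
    {"travel": [0, 0.8, 1], "delta_rot": [0, 0, 0], "fingers": -1},
    {"travel": [0, 0.8, 1], "delta_rot": [0, 0, 0], "fingers": -1},
    {"travel": [0, 0.8, 1], "delta_rot": [0, 0, 0], "fingers": -1},
    {"travel": [0, 0.8, 1], "delta_rot": [0, 0, 0], "fingers": -1},
    {"travel": [0, 0.8, 1], "delta_rot": [0, 0, 0], "fingers": -1}
  ]
}}

```text
clock: 19.58
tcp_pos: [0.5131, -0.2137, 0.1806]
orientation: [-0.0, 0.732, 0.681, -0.0]
wrist_force: [1.3, 1.1, -0.2]
finger_gap: 0.0852
grip_force: 0.0
```

Request:
{"name": "carry_out", "arguments": {
  "series": [
    {"travel": [0, 0.8, 1], "delta_rot": [0, 0, 0], "fingers": -1},
    {"travel": [0, 0.8, 1], "delta_rot": [0, 0, 0], "fingers": -1},
    {"travel": [0, 0.8, 1], "delta_rot": [0, 0, 0], "fingers": -1},
    {"travel": [0, 0, 0], "delta_rot": [0, 0, 0], "fingers": -1},
    {"travel": [0, 0, 0], "delta_rot": [0, 0, 0], "fingers": -1}
  ]
}}

```text
clock: 20.2
tcp_pos: [0.5131, -0.1546, 0.2542]
orientation: [-0.0, 0.732, 0.681, -0.0]
wrist_force: [-0.3, -0.1, -0.2]
finger_gap: 0.0857
grip_force: 0.0
```

```bash
python3 - <<'E'
from workcell import env
from h import *
s=env.get_state();print(s["clock"],np.round(s["tcp_pos"],4))
r=env.read_camera("wrist");cv2.imwrite("pics/w5.png",r["color"][:,:,::-1])
E
```

```text
20.2 [ 0.5131 -0.1546  0.2542]
```

View pics/w5.png

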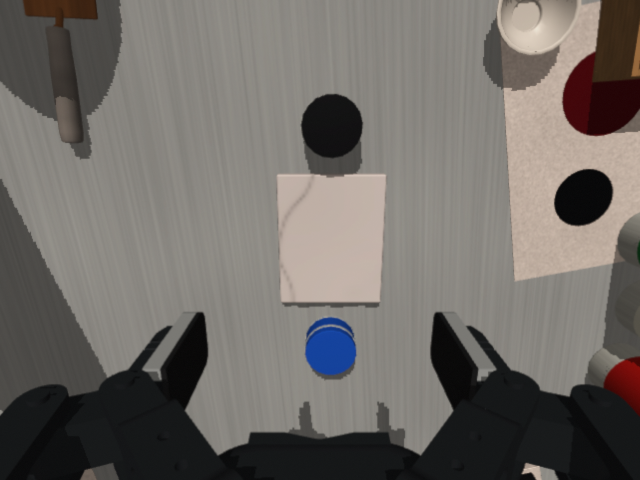

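The wrist view shows black (332,126), the slab at columns 278–385 and rows 174–302, and blue (330,348), all well lined up. I'll measure the gaps in this one picture.

```bash
cat > sl.py <<'E'
from workcell import env
from h import *
import sys
HSV["black"]=[((0,0,0),(180,255,60))]
def run(boxes,sb):
    s=env.get_state();r=env.read_camera("wrist");T=pose(r,s)
    x0,y0,x1,y1=sb;g=cv2.cvtColor(r["color"][y0:y1,x0:x1],cv2.COLOR_RGB2GRAY)
    t,m=cv2.threshold(g,0,255,cv2.THRESH_OTSU);m=cv2.morphologyEx(m,cv2.MORPH_OPEN,np.ones((5,5)))
    k=max(cv2.findContours(m,0,1)[0],key=cv2.contourArea).reshape(-1,2)+[x0,y0]
    (cx,cy),wh,a=cv2.minAreaRect(cast(r,T,k,.012)[:,:2].astype(np.float32));print("slab",t,cx,cy,wh,a)
    th=np.deg2rad(a if abs(a)<45 else a-90);c=np.array([cx,cy]);print("th",th)
    for n,b in boxes.items():
        k=blob(r["color"],n,b);e=cv2.fitEllipse(k);w=cast(r,T,[e[0]],.034)[0,:2];d=w-c
        dia=cast(r,T,k.reshape(-1,2),.034)[:,:2];dd=cv2.minEnclosingCircle(dia.astype(np.float32))
        print(n,w.round(4),"slab frame",np.round([d@[np.cos(th),np.sin(th)],d@[-np.sin(th),np.cos(th)]],4),"encl",np.round(dd[0],4),round(2*dd[1],4))
if __name__=="__main__": run({"black":(290,85,372,165),"blue":(295,300,365,385)},(262,168,400,314))
E
python3 sl.py; python3 chk.py blue,470,210,540,270
```

```text
slab 155.0 0.5217678546905518 -0.19710221886634827 (0.13760939240455627, 0.10765954107046127) 85.91128540039062
th -0.07136153193754526
black [ 0.5292 -0.083 ] slab frame [-0.0007  0.1143] encl [ 0.5291 -0.0836] 0.0555
blue [ 0.5135 -0.3138] slab frame [ 1.00e-04 -1.17e-01] encl [ 0.5134 -0.3143] 0.0589Traceback (most recent call last):
  File "chk.py", line 11, in <module>
    f=a.split(",");rep(f[0],tuple(map(int,f[1:5])),float(f[5]) if len(f)>5 else .034)
                   ~~~^^^^^^^^^^^^^^^^^^^^^^^^^^^^^^^^^^^^^^^^^^^^^^^^^^^^^^^^^^^^^^^
  File "chk.py", line 8, in rep
    k=blob(t["color"],n,box);e=cv2.fitEllipse(k);w=cast(t,P,[e[0]],z)[0,:2];d=w-c
  File "h.py", line 18, in blob
    k=cv2.convexHull(max(cs,key=cv2.contourArea));return (k+np.array([x0,y0])).astype(np.int32)
                     ~~~^^^^^^^^^^^^^^^^^^^^^^^^
ValueError: max() iterable argument is empty
```

The gaps come out at about 18 mm (black) and 19.5 mm (blue), both central, so both are fine. White is next.

Request:
{"name": "carry_out", "arguments": {
  "series": [
    {"travel": [0.048, 0.988, -0.4], "delta_rot": [0, 0, 0.595], "fingers": -1},
    {"travel": [0.048, 0.988, -0.4], "delta_rot": [0, 0, 0.595], "fingers": -1},
    {"travel": [0.048, 0.988, -0.4], "delta_rot": [0, 0, 0.595], "fingers": -1},
    {"travel": [0.048, 0.988, -0.4], "delta_rot": [0, 0, 0.595], "fingers": -1},
    {"travel": [0.048, 0.988, -0.4], "delta_rot": [0, 0, 0.595], "fingers": -1}
  ]
}}

```text
clock: 20.98
tcp_pos: [0.5189, -0.0306, 0.2038]
orientation: [-0.001, 0.623, 0.782, -0.0]
wrist_force: [0.6, 0.1, -0.0]
finger_gap: 0.0857
grip_force: 0.0
```

Request:
{"name": "carry_out", "arguments": {
  "series": [
    {"travel": [0.048, 0.988, -0.4], "delta_rot": [0, 0, 0.595], "fingers": -1},
    {"travel": [0.048, 0.988, -0.4], "delta_rot": [0, 0, 0.595], "fingers": -1},
    {"travel": [0.048, 0.988, -0.4], "delta_rot": [0, 0, 0.595], "fingers": -1},
    {"travel": [0.048, 0.988, -0.4], "delta_rot": [0, 0, 0.595], "fingers": -1},
    {"travel": [0.048, 0.988, -0.4], "delta_rot": [0, 0, 0.595], "fingers": -1}
  ]
}}

```text
clock: 21.6
tcp_pos: [0.5249, 0.0929, 0.1538]
orientation: [-0.001, 0.5, 0.866, -0.0]
wrist_force: [0.3, 0.5, -0.6]
finger_gap: 0.0855
grip_force: 0.0
```

Request:
{"name": "carry_out", "arguments": {
  "series": [
    {"travel": [0.048, 0.988, -0.4], "delta_rot": [0, 0, 0.595], "fingers": -1},
    {"travel": [0.048, 0.988, -0.4], "delta_rot": [0, 0, 0.595], "fingers": -1},
    {"travel": [0.048, 0.988, -0.4], "delta_rot": [0, 0, 0.595], "fingers": -1},
    {"travel": [0.048, 0.988, -0.4], "delta_rot": [0, 0, 0.595], "fingers": -1},
    {"travel": [0.048, 0.988, -0.4], "delta_rot": [0, 0, 0.595], "fingers": -1}
  ]
}}

```text
clock: 22.22
tcp_pos: [0.531, 0.2162, 0.1037]
orientation: [-0.001, 0.366, 0.931, -0.0]
wrist_force: [-0.1, 0.2, 0.7]
finger_gap: 0.0854
grip_force: 0.0
```

Request:
{"name": "carry_out", "arguments": {
  "series": [
    {"travel": [0, 0, 0], "delta_rot": [0, 0, 0], "fingers": -1},
    {"travel": [0, 0, 0], "delta_rot": [0, 0, 0], "fingers": -1}
  ]
}}

```text
clock: 22.48
tcp_pos: [0.531, 0.2154, 0.1046]
orientation: [-0.0, 0.367, 0.93, -0.0]
wrist_force: [-1.1, -0.3, 0.2]
finger_gap: 0.0852
grip_force: 0.0
```

```bash
python3 pk.py white
```

```text
[320.4 257.5] [ 93.9 100.9] world [0.5297 0.2168 0.037 ] tcp [0.531  0.2154 0.1046] d [-0.0014  0.0014 -0.0676] 22.475
```

Request:
{"name": "carry_out", "arguments": {
  "series": [
    {"travel": [0, 0, -1], "delta_rot": [0, 0, 0], "fingers": -1},
    {"travel": [0, 0, -1], "delta_rot": [0, 0, 0], "fingers": -1},
    {"travel": [0, 0, -1], "delta_rot": [0, 0, 0], "fingers": -1},
    {"travel": [0, 0, -0.84], "delta_rot": [0, 0, 0], "fingers": -1},
    {"travel": [0, 0, 0], "delta_rot": [0, 0, 0], "fingers": -1}
  ]
}}

```text
clock: 23.15
tcp_pos: [0.53, 0.2148, 0.0079]
orientation: [-0.001, 0.367, 0.93, -0.001]
wrist_force: [-1.6, -0.3, 0.7]
finger_gap: 0.0855
grip_force: 0.0
```

Request:
{"name": "carry_out", "arguments": {
  "series": [
    {"travel": [0, 0, 0], "delta_rot": [0, 0, 0], "fingers": 1},
    {"travel": [0, 0, 0], "delta_rot": [0, 0, 0], "fingers": 1},
    {"travel": [0, 0, 0], "delta_rot": [0, 0, 0], "fingers": 1},
    {"travel": [0, 0, 0], "delta_rot": [0, 0, 0], "fingers": 1},
    {"travel": [0, 0, 0], "delta_rot": [0, 0, 0], "fingers": 1}
  ]
}}

```text
clock: 23.78
tcp_pos: [0.5325, 0.2162, 0.0107]
orientation: [0.001, 0.367, 0.93, 0.001]
wrist_force: [-0.7, -1.6, 6.5]
finger_gap: 0.0549
grip_force: 42.8
```

Request:
{"name": "carry_out", "arguments": {
  "series": [
    {"travel": [0, 0, 0.5], "delta_rot": [0, 0, 0], "fingers": 1},
    {"travel": [0, 0, 1], "delta_rot": [0, 0, 0], "fingers": 1},
    {"travel": [0, 0, 1], "delta_rot": [0, 0, 0], "fingers": 1},
    {"travel": [0, 0, 1], "delta_rot": [0, 0, 0], "fingers": 1},
    {"travel": [0, 0, 1], "delta_rot": [0, 0, 0], "fingers": 1}
  ]
}}

```text
clock: 24.4
tcp_pos: [0.531, 0.2163, 0.123]
orientation: [-0.0, 0.366, 0.93, 0.0]
wrist_force: [-0.1, -0.1, -1.3]
finger_gap: 0.0549
grip_force: 42.6
```

Request:
{"name": "carry_out", "arguments": {
  "series": [
    {"travel": [0.218, -0.987, 0], "delta_rot": [0, 0, 0.4], "fingers": 1},
    {"travel": [0.218, -0.987, 0], "delta_rot": [0, 0, 0.4], "fingers": 1},
    {"travel": [0.218, -0.987, 0], "delta_rot": [0, 0, 0.4], "fingers": 1},
    {"travel": [0.218, -0.987, 0], "delta_rot": [0, 0, 0.4], "fingers": 1},
    {"travel": [0.218, -0.987, 0], "delta_rot": [0, 0, 0.4], "fingers": 1}
  ]
}}

```text
clock: 25.02
tcp_pos: [0.5584, 0.0921, 0.1222]
orientation: [0.0, 0.271, 0.963, 0.0]
wrist_force: [-0.0, -0.3, -1.6]
finger_gap: 0.0546
grip_force: 42.5
```

Request:
{"name": "carry_out", "arguments": {
  "series": [
    {"travel": [0.218, -0.987, 0], "delta_rot": [0, 0, 0.4], "fingers": 1},
    {"travel": [0.218, -0.987, 0], "delta_rot": [0, 0, 0.4], "fingers": 1},
    {"travel": [0.218, -0.987, 0], "delta_rot": [0, 0, 0.4], "fingers": 1},
    {"travel": [0.218, -0.987, 0], "delta_rot": [0, 0, 0.4], "fingers": 1},
    {"travel": [0.218, -0.987, 0], "delta_rot": [0, 0, 0.4], "fingers": 1}
  ]
}}

```text
clock: 25.65
tcp_pos: [0.5857, -0.0312, 0.1221]
orientation: [0.0, 0.174, 0.985, 0.0]
wrist_force: [0.8, 0.5, -1.3]
finger_gap: 0.0549
grip_force: 42.4
```

Request:
{"name": "carry_out", "arguments": {
  "series": [
    {"travel": [0.218, -0.987, 0], "delta_rot": [0, 0, 0.4], "fingers": 1},
    {"travel": [0.218, -0.987, 0], "delta_rot": [0, 0, 0.4], "fingers": 1},
    {"travel": [0.218, -0.987, 0], "delta_rot": [0, 0, 0.4], "fingers": 1},
    {"travel": [0.218, -0.987, 0], "delta_rot": [0, 0, 0.4], "fingers": 1},
    {"travel": [0.218, -0.987, 0], "delta_rot": [0, 0, 0.4], "fingers": 1}
  ]
}}

```text
clock: 26.28
tcp_pos: [0.613, -0.1545, 0.1221]
orientation: [-0.0, 0.074, 0.997, 0.0]
wrist_force: [1.2, 0.1, -1.5]
finger_gap: 0.0548
grip_force: 42.4
```

Request:
{"name": "carry_out", "arguments": {
  "series": [
    {"travel": [0.218, -0.987, 0], "delta_rot": [0, 0, 0.4], "fingers": 1},
    {"travel": [0.218, -0.987, 0], "delta_rot": [0, 0, 0.4], "fingers": 1},
    {"travel": [0, 0, 0], "delta_rot": [0, 0, 0], "fingers": 1},
    {"travel": [0, 0, 0], "delta_rot": [0, 0, 0], "fingers": 1},
    {"travel": [0, 0, 0], "delta_rot": [0, 0, 0], "fingers": 1}
  ]
}}

```text
clock: 26.9
tcp_pos: [0.6237, -0.2023, 0.1217]
orientation: [-0.0, 0.035, 0.999, 0.0]
wrist_force: [-0.8, 0.4, -1.8]
finger_gap: 0.055
grip_force: 42.5
```

```bash
python3 off.py white; python3 -c "
from workcell import env
from h import *
s=env.get_state();print(s['clock'],np.round(s['tcp_pos'],4),R.from_quat(np.roll(s['orientation'],-1)).as_matrix()[:2,1])"
```

```text
((324.02728271484375, 308.0838623046875), (89.76319885253906, 137.9965057373047), 82.80327606201172) (250, 261, 140, 69)
tcp [ 0.62366526 -0.20229189  0.12173647] tin-tcp [-0.01830231  0.0022058   0.0272    ]
26.95 [ 0.6237 -0.2023  0.1217] [0.0692668  0.99759812]
```

Request:
{"name": "carry_out", "arguments": {
  "series": [
    {"travel": [0.03, -0.07, -1], "delta_rot": [0, 0, 0], "fingers": 1},
    {"travel": [0, 0, -1], "delta_rot": [0, 0, 0], "fingers": 1},
    {"travel": [0, 0, -1], "delta_rot": [0, 0, 0], "fingers": 1},
    {"travel": [0, 0, -1], "delta_rot": [0, 0, 0], "fingers": 1},
    {"travel": [0, 0, -0.45], "delta_rot": [0, 0, 0], "fingers": 1}
  ]
}}

```text
clock: 27.58
tcp_pos: [0.6236, -0.2039, 0.0089]
orientation: [-0.001, 0.035, 0.999, 0.001]
wrist_force: [-0.8, 0.2, -0.5]
finger_gap: 0.0549
grip_force: 42.5
```

Request:
{"name": "carry_out", "arguments": {
  "series": [
    {"travel": [0, 0, 0], "delta_rot": [0, 0, 0], "fingers": 1},
    {"travel": [0, 0, -0.1], "delta_rot": [0, 0, 0], "fingers": 1},
    {"travel": [0, 0, 0], "delta_rot": [0, 0, 0], "fingers": 1}
  ]
}}

```text
clock: 27.95
tcp_pos: [0.6252, -0.2053, 0.0087]
orientation: [0.001, 0.035, 0.999, -0.0]
wrist_force: [-1.0, -0.0, -1.8]
finger_gap: 0.055
grip_force: 42.6
```

Request:
{"name": "carry_out", "arguments": {
  "series": [
    {"travel": [0, 0, -0.05], "delta_rot": [0, 0, 0], "fingers": 1},
    {"travel": [0, 0, 0], "delta_rot": [0, 0, 0], "fingers": 1}
  ]
}}

```text
clock: 28.2
tcp_pos: [0.6253, -0.2054, 0.0078]
orientation: [0.001, 0.035, 0.999, -0.0]
wrist_force: [-1.7, 0.5, 5.0]
finger_gap: 0.0546
grip_force: 42.8
```

Request:
{"name": "carry_out", "arguments": {
  "series": [
    {"travel": [0, 0, 0], "delta_rot": [0, 0, 0], "fingers": -1},
    {"travel": [0, 0, 0], "delta_rot": [0, 0, 0], "fingers": -1},
    {"travel": [0, 0, 0], "delta_rot": [0, 0, 0], "fingers": -1},
    {"travel": [0, 0, 1], "delta_rot": [0, 0, 0], "fingers": -1},
    {"travel": [0, 0, 1], "delta_rot": [0, 0, 0], "fingers": -1}
  ]
}}

```text
clock: 28.82
tcp_pos: [0.6242, -0.2049, 0.0565]
orientation: [-0.001, 0.035, 0.999, 0.0]
wrist_force: [0.7, -0.2, 0.4]
finger_gap: 0.0853
grip_force: 0.0
```

Request:
{"name": "carry_out", "arguments": {
  "series": [
    {"travel": [0, 0, 1], "delta_rot": [0, 0, 0], "fingers": -1},
    {"travel": [0, 0, 1], "delta_rot": [0, 0, 0], "fingers": -1},
    {"travel": [-0.425, 0.964, 0], "delta_rot": [0, 0, -0.4], "fingers": -1},
    {"travel": [-0.425, 0.964, 0], "delta_rot": [0, 0, -0.4], "fingers": -1},
    {"travel": [-0.425, 0.964, 0], "delta_rot": [0, 0, -0.4], "fingers": -1}
  ]
}}

```text
clock: 29.45
tcp_pos: [0.5923, -0.1321, 0.1065]
orientation: [-0.0, 0.096, 0.995, 0.0]
wrist_force: [0.3, -0.9, 0.5]
finger_gap: 0.0852
grip_force: 0.0
```

Request:
{"name": "carry_out", "arguments": {
  "series": [
    {"travel": [-0.425, 0.964, 0], "delta_rot": [0, 0, -0.4], "fingers": -1},
    {"travel": [-0.425, 0.964, 0], "delta_rot": [0, 0, -0.4], "fingers": -1},
    {"travel": [-0.425, 0.964, 0], "delta_rot": [0, 0, -0.4], "fingers": -1},
    {"travel": [-0.425, 0.964, 0], "delta_rot": [0, 0, -0.4], "fingers": -1},
    {"travel": [-0.425, 0.964, 0], "delta_rot": [0, 0, -0.4], "fingers": -1}
  ]
}}

```text
clock: 30.08
tcp_pos: [0.5392, -0.0115, 0.1065]
orientation: [0.0, 0.195, 0.981, 0.0]
wrist_force: [0.9, 0.2, -0.4]
finger_gap: 0.0854
grip_force: 0.0
```

Request:
{"name": "carry_out", "arguments": {
  "series": [
    {"travel": [-0.425, 0.964, 0], "delta_rot": [0, 0, -0.4], "fingers": -1},
    {"travel": [-0.425, 0.964, 0], "delta_rot": [0, 0, -0.4], "fingers": -1},
    {"travel": [-0.425, 0.964, 0], "delta_rot": [0, 0, -0.4], "fingers": -1},
    {"travel": [-0.425, 0.964, 0], "delta_rot": [0, 0, -0.4], "fingers": -1},
    {"travel": [-0.425, 0.964, 0], "delta_rot": [0, 0, -0.4], "fingers": -1}
  ]
}}

```text
clock: 30.7
tcp_pos: [0.4861, 0.109, 0.1066]
orientation: [0.0, 0.292, 0.957, 0.0]
wrist_force: [-1.1, 0.6, -0.2]
finger_gap: 0.0854
grip_force: 0.0
```

Request:
{"name": "carry_out", "arguments": {
  "series": [
    {"travel": [-0.425, 0.964, 0], "delta_rot": [0, 0, -0.4], "fingers": -1},
    {"travel": [-0.425, 0.964, 0], "delta_rot": [0, 0, -0.4], "fingers": -1},
    {"travel": [-0.425, 0.964, 0], "delta_rot": [0, 0, -0.4], "fingers": -1},
    {"travel": [-0.425, 0.964, 0], "delta_rot": [0, 0, -0.4], "fingers": -1},
    {"travel": [0, 0, 0], "delta_rot": [0, 0, 0], "fingers": -1}
  ]
}}

```text
clock: 31.32
tcp_pos: [0.4433, 0.2057, 0.1065]
orientation: [-0.0, 0.365, 0.931, 0.0]
wrist_force: [0.0, -1.2, 0.5]
finger_gap: 0.0851
grip_force: 0.0
```

```bash
python3 pk.py red; python3 - <<'E'
from workcell import env
from h import *
t=env.read_camera("top");P=pose(t);cv2.imwrite("pics/top3.png",t["color"][150:320,300:540,::-1].repeat(3,0).repeat(3,1))
E
```

```text
[319.2 259.6] [91.4 93.9] world [0.4429 0.2053 0.037 ] tcp [0.4433 0.2057 0.1065] d [-0.0004 -0.0004 -0.0695] 31.325
```

View pics/top3.png

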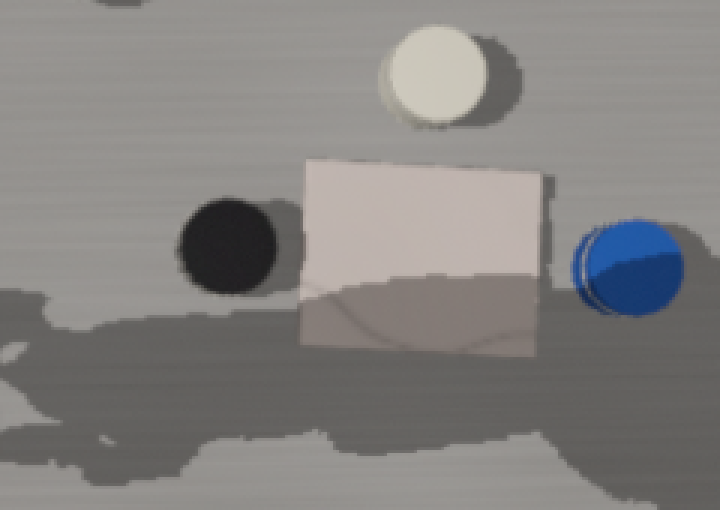

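Black, white and blue all stand round the slab, with gaps that look even. Red is centred under the gripper, so I'll grasp it.

Request:
{"name": "carry_out", "arguments": {
  "series": [
    {"travel": [0, 0, -1], "delta_rot": [0, 0, 0], "fingers": -1},
    {"travel": [0, 0, -1], "delta_rot": [0, 0, 0], "fingers": -1},
    {"travel": [0, 0, -1], "delta_rot": [0, 0, 0], "fingers": -1},
    {"travel": [0, 0, -0.9], "delta_rot": [0, 0, 0], "fingers": -1},
    {"travel": [0, 0, 0], "delta_rot": [0, 0, 0], "fingers": -1}
  ]
}}

```text
clock: 32.05
tcp_pos: [0.4429, 0.2033, 0.0076]
orientation: [-0.001, 0.367, 0.93, -0.001]
wrist_force: [-0.5, 0.3, 0.3]
finger_gap: 0.0854
grip_force: 0.0
```

Request:
{"name": "carry_out", "arguments": {
  "series": [
    {"travel": [0, 0, 0], "delta_rot": [0, 0, 0], "fingers": 1},
    {"travel": [0, 0, 0], "delta_rot": [0, 0, 0], "fingers": 1},
    {"travel": [0, 0, 0], "delta_rot": [0, 0, 0], "fingers": 1},
    {"travel": [0, 0, 0], "delta_rot": [0, 0, 0], "fingers": 1},
    {"travel": [0, 0, 0], "delta_rot": [0, 0, 0], "fingers": 1}
  ]
}}

```text
clock: 32.67
tcp_pos: [0.4452, 0.2046, 0.0105]
orientation: [0.001, 0.366, 0.93, 0.0]
wrist_force: [-0.1, -2.0, 6.5]
finger_gap: 0.0547
grip_force: 42.4
```

Request:
{"name": "carry_out", "arguments": {
  "series": [
    {"travel": [0, 0, 0.5], "delta_rot": [0, 0, 0], "fingers": 1},
    {"travel": [0, 0, 1], "delta_rot": [0, 0, 0], "fingers": 1},
    {"travel": [0, 0, 1], "delta_rot": [0, 0, 0], "fingers": 1},
    {"travel": [0, 0, 1], "delta_rot": [0, 0, 0], "fingers": 1},
    {"travel": [0, 0, 1], "delta_rot": [0, 0, 0], "fingers": 1}
  ]
}}

```text
clock: 33.3
tcp_pos: [0.4438, 0.2048, 0.1231]
orientation: [0.0, 0.366, 0.931, 0.0]
wrist_force: [0.3, 0.2, -0.8]
finger_gap: 0.0549
grip_force: 42.7
```

Request:
{"name": "carry_out", "arguments": {
  "series": [
    {"travel": [0.288, -0.957, 0], "delta_rot": [0, 0, -0.743], "fingers": 1},
    {"travel": [0.288, -0.957, 0], "delta_rot": [0, 0, -0.743], "fingers": 1},
    {"travel": [0.288, -0.957, 0], "delta_rot": [0, 0, -0.743], "fingers": 1},
    {"travel": [0.288, -0.957, 0], "delta_rot": [0, 0, -0.743], "fingers": 1},
    {"travel": [0.288, -0.957, 0], "delta_rot": [0, 0, -0.743], "fingers": 1}
  ]
}}

```text
clock: 33.92
tcp_pos: [0.4801, 0.0844, 0.1223]
orientation: [0.0, 0.533, 0.846, 0.0]
wrist_force: [0.2, 0.6, -2.9]
finger_gap: 0.0548
grip_force: 42.6
```

Request:
{"name": "carry_out", "arguments": {
  "series": [
    {"travel": [0.288, -0.957, 0], "delta_rot": [0, 0, -0.743], "fingers": 1},
    {"travel": [0.288, -0.957, 0], "delta_rot": [0, 0, -0.743], "fingers": 1},
    {"travel": [0.288, -0.957, 0], "delta_rot": [0, 0, -0.743], "fingers": 1},
    {"travel": [0.288, -0.957, 0], "delta_rot": [0, 0, -0.743], "fingers": 1},
    {"travel": [0.288, -0.957, 0], "delta_rot": [0, 0, -0.743], "fingers": 1}
  ]
}}

```text
clock: 34.55
tcp_pos: [0.5161, -0.0352, 0.1223]
orientation: [0.0, 0.68, 0.733, 0.0]
wrist_force: [-0.4, -0.0, -1.1]
finger_gap: 0.0553
grip_force: 42.6
```

Request:
{"name": "carry_out", "arguments": {
  "series": [
    {"travel": [0.288, -0.957, 0], "delta_rot": [0, 0, -0.743], "fingers": 1},
    {"travel": [0.288, -0.957, 0], "delta_rot": [0, 0, -0.743], "fingers": 1},
    {"travel": [0, 0, 0], "delta_rot": [0, 0, 0], "fingers": 1},
    {"travel": [0, 0, 0], "delta_rot": [0, 0, 0], "fingers": 1},
    {"travel": [0, 0, 0], "delta_rot": [0, 0, 0], "fingers": 1}
  ]
}}

```text
clock: 35.17
tcp_pos: [0.53, -0.0816, 0.1217]
orientation: [-0.0, 0.731, 0.682, 0.0]
wrist_force: [-0.2, 0.1, -0.9]
finger_gap: 0.0551
grip_force: 42.6
```

```bash
python3 off.py red; python3 -c "
from workcell import env
from h import *
s=env.get_state();print(s['clock'],np.round(s['tcp_pos'],4),R.from_quat(np.roll(s['orientation'],-1)).as_matrix()[:2,1])"
```

```text
((318.857421875, 343.67987060546875), (147.8682098388672, 158.38172912597656), 91.58795166015625) (244, 269, 152, 148)
tcp [ 0.52998405 -0.08157849  0.12168855] tin-tcp [0.00010677 0.0041063  0.0272    ]
35.225 [ 0.5301 -0.0816  0.1217] [ 0.99757534 -0.06959452]
```

Request:
{"name": "carry_out", "arguments": {
  "series": [
    {"travel": [-0.015, -0.03, -1], "delta_rot": [0, 0, 0], "fingers": 1},
    {"travel": [0, 0, -1], "delta_rot": [0, 0, 0], "fingers": 1},
    {"travel": [0, 0, -0.9], "delta_rot": [0, 0, 0], "fingers": 1},
    {"travel": [0, 0, -0.1], "delta_rot": [0, 0, 0], "fingers": 1},
    {"travel": [0, 0, 0], "delta_rot": [0, 0, 0], "fingers": 1}
  ]
}}

```text
clock: 35.85
tcp_pos: [0.5302, -0.0829, 0.0471]
orientation: [0.0, 0.732, 0.682, 0.0]
wrist_force: [0.0, -0.7, -2.2]
finger_gap: 0.0548
grip_force: 42.7
```

Request:
{"name": "carry_out", "arguments": {
  "series": [
    {"travel": [0, 0, -0.08], "delta_rot": [0, 0, 0], "fingers": 1},
    {"travel": [0, 0, 0], "delta_rot": [0, 0, 0], "fingers": 1}
  ]
}}

```text
clock: 36.1
tcp_pos: [0.5306, -0.0833, 0.0453]
orientation: [0.001, 0.732, 0.682, 0.0]
wrist_force: [0.6, 0.1, -0.8]
finger_gap: 0.0546
grip_force: 42.7
```

Request:
{"name": "carry_out", "arguments": {
  "series": [
    {"travel": [-0.03, 0.02, -0.08], "delta_rot": [0, 0, 0], "fingers": 1},
    {"travel": [0, 0, 0], "delta_rot": [0, 0, 0], "fingers": 1},
    {"travel": [0, 0, -0.05], "delta_rot": [0, 0, 0], "fingers": 1},
    {"travel": [0, 0, 0], "delta_rot": [0, 0, 0], "fingers": 1}
  ]
}}

```text
clock: 36.6
tcp_pos: [0.5293, -0.0827, 0.0415]
orientation: [0.0, 0.732, 0.682, 0.0]
wrist_force: [0.3, -0.4, 0.1]
finger_gap: 0.0548
grip_force: 43.0
```

Request:
{"name": "carry_out", "arguments": {
  "series": [
    {"travel": [0, 0, -0.04], "delta_rot": [0, 0, 0], "fingers": 1},
    {"travel": [0, 0, 0], "delta_rot": [0, 0, 0], "fingers": 1}
  ]
}}

```text
clock: 36.85
tcp_pos: [0.5294, -0.0828, 0.0415]
orientation: [0.0, 0.732, 0.682, 0.0]
wrist_force: [-3.6, 1.3, 9.0]
finger_gap: 0.0544
grip_force: 43.8
```

Request:
{"name": "carry_out", "arguments": {
  "series": [
    {"travel": [0, 0, 0], "delta_rot": [0, 0, 0], "fingers": -1},
    {"travel": [0, 0, 0], "delta_rot": [0, 0, 0], "fingers": -1},
    {"travel": [0, 0, 0], "delta_rot": [0, 0, 0], "fingers": -1},
    {"travel": [0, 0, 1], "delta_rot": [0, 0, 0], "fingers": -1},
    {"travel": [0, 0, 1], "delta_rot": [0, 0, 0], "fingers": -1}
  ]
}}

```text
clock: 37.48
tcp_pos: [0.5289, -0.0826, 0.0904]
orientation: [-0.001, 0.732, 0.682, -0.0]
wrist_force: [-0.1, 0.3, 1.1]
finger_gap: 0.0851
grip_force: 0.0
```

Request:
{"name": "carry_out", "arguments": {
  "series": [
    {"travel": [0, 0, 1], "delta_rot": [0, 0, 0], "fingers": -1},
    {"travel": [0, 0, 1], "delta_rot": [0, 0, 0], "fingers": -1},
    {"travel": [-0.037, 0.975, 0], "delta_rot": [0, 0, 0.558], "fingers": -1},
    {"travel": [-0.037, 0.975, 0], "delta_rot": [0, 0, 0.558], "fingers": -1},
    {"travel": [-0.037, 0.975, 0], "delta_rot": [0, 0, 0.558], "fingers": -1}
  ]
}}

```text
clock: 38.1
tcp_pos: [0.5265, -0.009, 0.1403]
orientation: [0.0, 0.672, 0.741, 0.0]
wrist_force: [-0.1, 0.2, -0.8]
finger_gap: 0.0849
grip_force: 0.0
```

Request:
{"name": "carry_out", "arguments": {
  "series": [
    {"travel": [-0.037, 0.975, 0], "delta_rot": [0, 0, 0.558], "fingers": -1},
    {"travel": [-0.037, 0.975, 0], "delta_rot": [0, 0, 0.558], "fingers": -1},
    {"travel": [-0.037, 0.975, 0], "delta_rot": [0, 0, 0.558], "fingers": -1},
    {"travel": [-0.037, 0.975, 0], "delta_rot": [0, 0, 0.558], "fingers": -1},
    {"travel": [-0.037, 0.975, 0], "delta_rot": [0, 0, 0.558], "fingers": -1}
  ]
}}

```text
clock: 38.72
tcp_pos: [0.5218, 0.1131, 0.1401]
orientation: [-0.0, 0.562, 0.827, -0.0]
wrist_force: [0.7, 0.8, -0.7]
finger_gap: 0.0854
grip_force: 0.0
```

Request:
{"name": "carry_out", "arguments": {
  "series": [
    {"travel": [-0.037, 0.975, 0], "delta_rot": [0, 0, 0.558], "fingers": -1},
    {"travel": [-0.037, 0.975, 0], "delta_rot": [0, 0, 0.558], "fingers": -1},
    {"travel": [-0.037, 0.975, 0], "delta_rot": [0, 0, 0.558], "fingers": -1},
    {"travel": [-0.037, 0.975, 0], "delta_rot": [0, 0, 0.558], "fingers": -1},
    {"travel": [-0.037, 0.975, 0], "delta_rot": [0, 0, 0.558], "fingers": -1}
  ]
}}

```text
clock: 39.35
tcp_pos: [0.5171, 0.2349, 0.1401]
orientation: [-0.0, 0.442, 0.897, -0.0]
wrist_force: [-0.9, 0.1, 0.1]
finger_gap: 0.0857
grip_force: 0.0
```

Request:
{"name": "carry_out", "arguments": {
  "series": [
    {"travel": [-0.037, 0.975, 0], "delta_rot": [0, 0, 0.558], "fingers": -1},
    {"travel": [-0.037, 0.975, 0], "delta_rot": [0, 0, 0.558], "fingers": -1},
    {"travel": [-0.037, 0.975, 0], "delta_rot": [0, 0, 0.558], "fingers": -1},
    {"travel": [0, 0, 0], "delta_rot": [0, 0, 0], "fingers": -1},
    {"travel": [0, 0, 0], "delta_rot": [0, 0, 0], "fingers": -1}
  ]
}}

```text
clock: 39.98
tcp_pos: [0.5143, 0.3069, 0.14]
orientation: [-0.0, 0.366, 0.931, -0.0]
wrist_force: [-0.1, 0.1, -0.2]
finger_gap: 0.0852
grip_force: 0.0
```

```bash
python3 pk.py green .02; python3 chk.py red,340,200,400,262,.068
```

```text
[328.6 243.2] [65.3 79. ] world [0.5227 0.3073 0.02  ] tcp [0.5143 0.3069 0.14  ] d [ 0.0084  0.0004 -0.12  ] 39.975
red [378.3 230.8] [32.5 33.6] [ 0.5285 -0.0815] slab frame [-0.0012  0.1157]
```

View pics/pk_green.png

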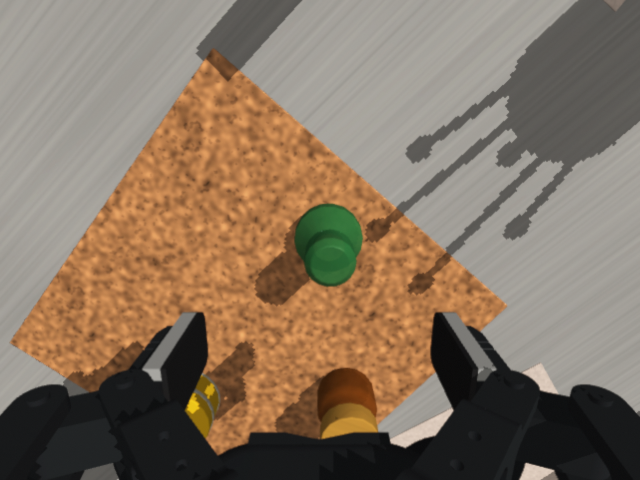

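Red sits on black, with centres within 1 mm. The muller's foot is at about (328.5,236) and its knob top at about (330.5,260). I'll cast both.

```bash
python3 - <<'E'
from workcell import env
from h import *
s=env.get_state();r=env.read_camera("wrist");T=pose(r,s)
k=blob(r["color"],"green",(280,190,380,300)).reshape(-1,2)
u=k[(k[:,1]<232)];l=k[k[:,1]>264]
print(cv2.boundingRect(k),l.tolist())
# foot: fit circle in the world plane on upper arc; knob: lower arc
def circ(P):
    A=np.c_[2*P,np.ones(len(P))];x=np.linalg.lstsq(A,(P**2).sum(1),rcond=None)[0];return x[:2],np.sqrt(x[2]+x[:2]@x[:2])
for z in(.003,.015,.02): print("foot",z,circ(cast(r,T,u,z)[:,:2]))
for z in(.055,.063,.067): print("knob",z,circ(cast(r,T,l,z)[:,:2]))
E
```

```text
(296, 205, 66, 78) [[354, 266], [353, 269], [348, 276], [347, 277], [345, 278], [336, 282], [325, 282], [320, 280], [318, 279], [312, 275], [308, 271]]
foot 0.003 (array([0.52244552, 0.30738262]), np.float64(0.023873869619428396))
foot 0.015 (array([0.51969698, 0.30955264]), np.float64(0.022845852590382954))
foot 0.02 (array([0.51855176, 0.31045681]), np.float64(0.02241751216162058))
knob 0.055 (array([0.52273985, 0.30752747]), np.float64(0.015758752014658043))
knob 0.063 (array([0.52047676, 0.30930091]), np.float64(0.015202590259806081))
knob 0.067 (array([0.51934522, 0.31018762]), np.float64(0.014924509382397816))
```

Request:
{"name": "carry_out", "arguments": {
  "series": [
    {"travel": [0.31, 0.04, -0.5], "delta_rot": [0, 0, 0], "fingers": -1},
    {"travel": [0, 0, -1], "delta_rot": [0, 0, 0], "fingers": -1},
    {"travel": [0, 0, -1], "delta_rot": [0, 0, 0], "fingers": -1},
    {"travel": [0, 0, -1], "delta_rot": [0, 0, 0], "fingers": -1},
    {"travel": [0, 0, -0.82], "delta_rot": [0, 0, 0], "fingers": -1}
  ]
}}

```text
clock: 40.75
tcp_pos: [0.5221, 0.3076, 0.0303]
orientation: [-0.0, 0.366, 0.93, -0.0]
wrist_force: [-0.7, 0.4, 0.6]
finger_gap: 0.0854
grip_force: 0.0
```

Request:
{"name": "carry_out", "arguments": {
  "series": [
    {"travel": [0, 0, 0], "delta_rot": [0, 0, 0], "fingers": -1},
    {"travel": [0, 0, 0], "delta_rot": [0, 0, 0], "fingers": 1},
    {"travel": [0, 0, 0], "delta_rot": [0, 0, 0], "fingers": 1},
    {"travel": [0, 0, 0], "delta_rot": [0, 0, 0], "fingers": 1},
    {"travel": [0, 0, 0], "delta_rot": [0, 0, 0], "fingers": 1}
  ]
}}

```text
clock: 41.38
tcp_pos: [0.5228, 0.3085, 0.0334]
orientation: [0.001, 0.366, 0.931, 0.001]
wrist_force: [-1.0, -0.3, 4.9]
finger_gap: 0.0309
grip_force: 39.7
```

Request:
{"name": "carry_out", "arguments": {
  "series": [
    {"travel": [0, 0, 0], "delta_rot": [0, 0, 0], "fingers": 1},
    {"travel": [0, 0, 0], "delta_rot": [0, 0, 0], "fingers": 1},
    {"travel": [0, 0, 0], "delta_rot": [0, 0, 0], "fingers": 1}
  ]
}}

```text
clock: 41.75
tcp_pos: [0.5228, 0.3085, 0.0334]
orientation: [0.001, 0.366, 0.931, 0.001]
wrist_force: [-0.5, -1.3, 6.2]
finger_gap: 0.031
grip_force: 39.8
```

```bash
python3 - <<'E'
from workcell import env
from h import *
s=env.get_state();r=env.read_camera("wrist");T=pose(r,s);print(s["tcp_pos"],s["finger_gap"],s["grip_force"])
cv2.imwrite("pics/w6.png",r["color"][:,:,::-1])
E
```

```text
[0.52282671 0.30848427 0.03335788] 0.03101462903119266 39.82262585635908
```

View pics/w6.png

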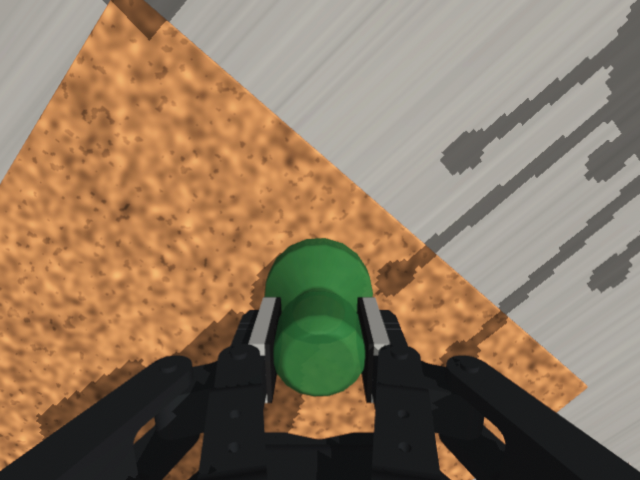

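The muller is gripped by its knob (318,350) and upright. I'll lift it and carry it to the slab centre.

Request:
{"name": "carry_out", "arguments": {
  "series": [
    {"travel": [0, 0, 0.5], "delta_rot": [0, 0, 0], "fingers": 1},
    {"travel": [0, 0, 1], "delta_rot": [0, 0, 0], "fingers": 1},
    {"travel": [0, 0, 1], "delta_rot": [0, 0, 0], "fingers": 1},
    {"travel": [0, 0, 1], "delta_rot": [0, 0, 0], "fingers": 1},
    {"travel": [0, 0, 1], "delta_rot": [0, 0, 0], "fingers": 1}
  ]
}}

```text
clock: 42.42
tcp_pos: [0.5219, 0.3082, 0.1458]
orientation: [-0.0, 0.366, 0.931, -0.0]
wrist_force: [0.7, -0.6, -1.6]
finger_gap: 0.0306
grip_force: 39.9
```

Request:
{"name": "carry_out", "arguments": {
  "series": [
    {"travel": [0, -0.96, 0], "delta_rot": [0, 0, 0], "fingers": 1},
    {"travel": [0, -0.96, 0], "delta_rot": [0, 0, 0], "fingers": 1},
    {"travel": [0, -0.96, 0], "delta_rot": [0, 0, 0], "fingers": 1},
    {"travel": [0, -0.96, 0], "delta_rot": [0, 0, 0], "fingers": 1},
    {"travel": [0, -0.96, 0], "delta_rot": [0, 0, 0], "fingers": 1}
  ]
}}

```text
clock: 43.05
tcp_pos: [0.5211, 0.1862, 0.1437]
orientation: [-0.001, 0.366, 0.931, -0.001]
wrist_force: [0.3, 0.1, -1.2]
finger_gap: 0.0305
grip_force: 40.0
```

Request:
{"name": "carry_out", "arguments": {
  "series": [
    {"travel": [0, -0.96, 0], "delta_rot": [0, 0, 0], "fingers": 1},
    {"travel": [0, -0.96, 0], "delta_rot": [0, 0, 0], "fingers": 1},
    {"travel": [0, -0.96, 0], "delta_rot": [0, 0, 0], "fingers": 1},
    {"travel": [0, -0.96, 0], "delta_rot": [0, 0, 0], "fingers": 1},
    {"travel": [0, -0.96, 0], "delta_rot": [0, 0, 0], "fingers": 1}
  ]
}}

```text
clock: 43.68
tcp_pos: [0.5208, 0.0665, 0.1437]
orientation: [-0.001, 0.366, 0.931, -0.001]
wrist_force: [0.7, -0.0, -1.2]
finger_gap: 0.0309
grip_force: 40.0
```

Request:
{"name": "carry_out", "arguments": {
  "series": [
    {"travel": [0, -0.96, 0], "delta_rot": [0, 0, 0], "fingers": 1},
    {"travel": [0, -0.96, 0], "delta_rot": [0, 0, 0], "fingers": 1},
    {"travel": [0, -0.96, 0], "delta_rot": [0, 0, 0], "fingers": 1},
    {"travel": [0, -0.96, 0], "delta_rot": [0, 0, 0], "fingers": 1},
    {"travel": [0, -0.96, 0], "delta_rot": [0, 0, 0], "fingers": 1}
  ]
}}

```text
clock: 44.3
tcp_pos: [0.5206, -0.0531, 0.1437]
orientation: [-0.001, 0.366, 0.931, -0.0]
wrist_force: [-0.1, 0.6, -1.6]
finger_gap: 0.0306
grip_force: 40.0
```

Request:
{"name": "carry_out", "arguments": {
  "series": [
    {"travel": [0, -0.96, 0], "delta_rot": [0, 0, 0], "fingers": 1},
    {"travel": [0, -0.96, 0], "delta_rot": [0, 0, 0], "fingers": 1},
    {"travel": [0, -0.96, 0], "delta_rot": [0, 0, 0], "fingers": 1},
    {"travel": [0, -0.96, 0], "delta_rot": [0, 0, 0], "fingers": 1},
    {"travel": [0, -0.96, 0], "delta_rot": [0, 0, 0], "fingers": 1}
  ]
}}

```text
clock: 44.92
tcp_pos: [0.5204, -0.1728, 0.1437]
orientation: [-0.001, 0.366, 0.931, -0.0]
wrist_force: [0.0, 0.5, -1.8]
finger_gap: 0.0309
grip_force: 40.0
```

Request:
{"name": "carry_out", "arguments": {
  "series": [
    {"travel": [0, -0.96, 0], "delta_rot": [0, 0, 0], "fingers": 1},
    {"travel": [0, 0, 0], "delta_rot": [0, 0, 0], "fingers": 1},
    {"travel": [0, 0, 0], "delta_rot": [0, 0, 0], "fingers": 1}
  ]
}}

```text
clock: 45.3
tcp_pos: [0.521, -0.1954, 0.144]
orientation: [-0.001, 0.366, 0.931, 0.0]
wrist_force: [-0.2, 0.1, -2.6]
finger_gap: 0.0304
grip_force: 40.0
```

Descend from 0.144 to about 0.043, correcting y by −1 mm.

Request:
{"name": "carry_out", "arguments": {
  "series": [
    {"travel": [0.02, -0.04, -1], "delta_rot": [0, 0, 0], "fingers": 1},
    {"travel": [0, 0, -1], "delta_rot": [0, 0, 0], "fingers": 1},
    {"travel": [0, 0, -1], "delta_rot": [0, 0, 0], "fingers": 1},
    {"travel": [0, 0, -0.8], "delta_rot": [0, 0, 0], "fingers": 1},
    {"travel": [0, 0, 0], "delta_rot": [0, 0, 0], "fingers": 1}
  ]
}}

```text
clock: 45.92
tcp_pos: [0.5209, -0.1949, 0.0481]
orientation: [-0.002, 0.365, 0.931, 0.0]
wrist_force: [0.1, -0.3, -1.5]
finger_gap: 0.0307
grip_force: 40.0
```

Request:
{"name": "carry_out", "arguments": {
  "series": [
    {"travel": [0, 0, -0.08], "delta_rot": [0, 0, 0], "fingers": 1},
    {"travel": [0, 0, 0], "delta_rot": [0, 0, 0], "fingers": 1}
  ]
}}

```text
clock: 46.18
tcp_pos: [0.5234, -0.1968, 0.0488]
orientation: [0.001, 0.366, 0.931, -0.0]
wrist_force: [-0.2, -0.3, -1.4]
finger_gap: 0.0307
grip_force: 40.0
```

```bash
python3 -c "
from workcell import env
s=env.get_state();print(s['tcp_pos'],s['wrist_force'],s['orientation'])"
```

```text
[ 0.52336614 -0.19684502  0.04876783] [-0.21838132 -0.34257608 -1.42646943] [ 8.27882908e-04  3.65723443e-01  9.30723200e-01 -4.54516129e-05]
```

Request:
{"name": "carry_out", "arguments": {
  "series": [
    {"travel": [-0.06, 0, -0.1], "delta_rot": [0, 0, 0], "fingers": 1},
    {"travel": [0, 0, 0], "delta_rot": [0, 0, 0], "fingers": 1},
    {"travel": [0, 0, -0.08], "delta_rot": [0, 0, 0], "fingers": 1},
    {"travel": [0, 0, 0], "delta_rot": [0, 0, 0], "fingers": 1}
  ]
}}

```text
clock: 46.68
tcp_pos: [0.5211, -0.1967, 0.0432]
orientation: [-0.0, 0.366, 0.931, 0.0]
wrist_force: [0.6, -0.7, -2.0]
finger_gap: 0.0309
grip_force: 40.0
```

Request:
{"name": "carry_out", "arguments": {
  "series": [
    {"travel": [0, 0, -0.05], "delta_rot": [0, 0, 0], "fingers": 1},
    {"travel": [0, 0, 0], "delta_rot": [0, 0, 0], "fingers": 1}
  ]
}}

```text
clock: 46.92
tcp_pos: [0.5214, -0.1968, 0.0424]
orientation: [0.0, 0.366, 0.931, -0.0]
wrist_force: [-0.2, 0.6, 2.2]
finger_gap: 0.0307
grip_force: 40.3
```

Contact. Release, lift and move the arm clear for a final look.

Request:
{"name": "carry_out", "arguments": {
  "series": [
    {"travel": [0, 0, -0.02], "delta_rot": [0, 0, 0], "fingers": 1},
    {"travel": [0, 0, 0], "delta_rot": [0, 0, 0], "fingers": -1},
    {"travel": [0, 0, 0], "delta_rot": [0, 0, 0], "fingers": -1},
    {"travel": [0, 0, 0], "delta_rot": [0, 0, 0], "fingers": -1},
    {"travel": [0, 0, 0], "delta_rot": [0, 0, 0], "fingers": -1}
  ]
}}

```text
clock: 47.55
tcp_pos: [0.5212, -0.1967, 0.0415]
orientation: [-0.0, 0.366, 0.931, 0.0]
wrist_force: [0.1, 0.5, -0.9]
finger_gap: 0.0857
grip_force: 0.0
```

Request:
{"name": "carry_out", "arguments": {
  "series": [
    {"travel": [0, 0, 0.6], "delta_rot": [0, 0, 0], "fingers": -1},
    {"travel": [0, 0, 1], "delta_rot": [0, 0, 0], "fingers": -1},
    {"travel": [0, 0, 1], "delta_rot": [0, 0, 0], "fingers": -1},
    {"travel": [0, 0, 1], "delta_rot": [0, 0, 0], "fingers": -1},
    {"travel": [0, 0, 1], "delta_rot": [0, 0, 0], "fingers": -1}
  ]
}}

```text
clock: 48.18
tcp_pos: [0.5214, -0.1968, 0.1586]
orientation: [0.001, 0.366, 0.931, -0.0]
wrist_force: [0.2, 0.5, -0.2]
finger_gap: 0.0855
grip_force: 0.0
```

Request:
{"name": "carry_out", "arguments": {
  "series": [
    {"travel": [0, 1, 1], "delta_rot": [0, 0, 0], "fingers": -1},
    {"travel": [0, 1, 1], "delta_rot": [0, 0, 0], "fingers": -1},
    {"travel": [0, 1, 1], "delta_rot": [0, 0, 0], "fingers": -1},
    {"travel": [0, 1, 0], "delta_rot": [0, 0, 0], "fingers": -1},
    {"travel": [0, 1, 0], "delta_rot": [0, 0, 0], "fingers": -1}
  ]
}}

```text
clock: 48.8
tcp_pos: [0.5215, -0.071, 0.2333]
orientation: [0.001, 0.366, 0.931, 0.0]
wrist_force: [-0.2, 0.7, -0.2]
finger_gap: 0.0858
grip_force: 0.0
```

Request:
{"name": "carry_out", "arguments": {
  "series": [
    {"travel": [0, 1, 0], "delta_rot": [0, 0, 0], "fingers": -1},
    {"travel": [0, 1, 0], "delta_rot": [0, 0, 0], "fingers": -1},
    {"travel": [0, 1, 0], "delta_rot": [0, 0, 0], "fingers": -1},
    {"travel": [0, 1, 0], "delta_rot": [0, 0, 0], "fingers": -1},
    {"travel": [0, 1, 0], "delta_rot": [0, 0, 0], "fingers": -1}
  ]
}}

```text
clock: 49.42
tcp_pos: [0.5212, 0.0541, 0.2328]
orientation: [0.001, 0.366, 0.931, 0.0]
wrist_force: [-0.4, -0.1, 0.7]
finger_gap: 0.0852
grip_force: 0.0
```

Request:
{"name": "carry_out", "arguments": {
  "series": [
    {"travel": [0, 1, 0], "delta_rot": [0, 0, 0], "fingers": -1},
    {"travel": [0, 1, 0], "delta_rot": [0, 0, 0], "fingers": -1},
    {"travel": [0, 0, 0], "delta_rot": [0, 0, 0], "fingers": -1},
    {"travel": [0, 0, 0], "delta_rot": [0, 0, 0], "fingers": -1}
  ]
}}

```text
clock: 49.92
tcp_pos: [0.5213, 0.103, 0.2322]
orientation: [0.0, 0.366, 0.931, 0.0]
wrist_force: [-0.8, -0.2, -0.6]
finger_gap: 0.0854
grip_force: 0.0
```

```bash
python3 chk.py red,340,200,400,262,.068 blue,470,210,540,270 white,405,140,480,200 green,415,205,470,265,.03; python3 - <<'E'
from workcell import env
from h import *
t=env.read_camera("side");cv2.imwrite("pics/side9.png",t["color"][:,:,::-1])
E
```

```text
red [378.4 230.9] [32.5 33.6] [ 0.5282 -0.0817] slab frame [-0.0014  0.1155]
blue [511. 239.] [30.8 31.9] [ 0.5129 -0.3143] slab frame [ 1.000e-04 -1.176e-01]
white [436.6 174.6] [34.  53.8] [ 0.6256 -0.1886] slab frame [0.1035 0.0159]
green [441.5 236.2] [27.2 31. ] [ 0.5197 -0.1949] slab frame [-0.0017  0.002 ]
```

View pics/side9.png

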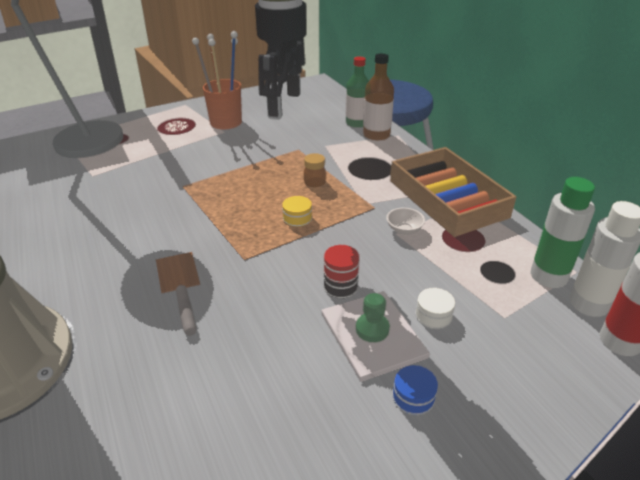

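The side view shows red squarely on black (341,270), the muller upright mid-slab (373,316), white behind (436,308) and blue on the right (415,389). Yellow and the jar are untouched. White's mask ran into its own side (34×54 px). Its top disc in the earlier crop and its release pose both put it within 2 mm. I'm handing in.

```bash
python3 -c "
from workcell import env
print(env.hand_in())"
```

```text
the job is handed in; nothing more can be done
None
```

The job is handed in at about 50 s of 128 s: black (with red stacked on it), blue and white stand beside the middles of their slab edges with gaps of about 18–20 mm, the muller is upright at the slab centre, and the yellow tin and amber jar were left alone; the hand-in returned no verdict.

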